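# Wash the used lens blocks

## Task

Load the ultrasonic cleaner: with the hand scoop, take every used lens block out of the blue tray and tip them into the cleaner's basket, never touching the blocks with the gripper. Lay the scoop back flat on its black mat; with the lid still open press the concentrate pump right down for a dose and let it spring back, then shut the lid fully and after that press the green start button and let it go. Do not disturb the other things on the desk.

Things in the scene. Friction and masses are not known exactly. Their poses are not given: they have to be found in the camera images.
- tray_floor (a point): Used-block tray, fixed: blue open tray, outside 200 x 140 x 25 mm, walls and floor 4 mm (inside 192 x 132 mm, walls 21 mm above the floor). This point: centre of its flat, level inner floor, 4 mm above the desk. x runs along the tray, away from the robot; y across; z up. At the start the blocks lie in its far half (x = 0 to +90 mm); the near half is empty
- scoop_grip (a point): Hand scoop, about 150 g, at the start flat on its mat. This point: where to grip its straight, level black bar handle, half-way up the bar, 50 mm above the pan's underside. The bar is flat-sided, 16 mm wide (y), 24 mm high, from 58 mm behind this point to 34 mm ahead. x points to the scoop's lip (102.5 mm ahead; the pan's back wall 27.5 mm ahead), y across, z up when it lies flat
- scoop_pan (a point): Same scoop: centre of the underside of its pan, 65 mm ahead of and 50 mm below the grip point. The pan is flat-bottomed aluminium, 75 mm long (x), 62 mm wide (y), 2 mm thick, open at the front (lip), with a back wall 31 mm high and 2 mm side walls that start 14 mm behind the lip and rise to 30 mm at the back
- mat_top (a point): Scoop's mat: flat black rubber mat 200 x 100 x 3 mm, fixed to the desk. This point: centre of its top face, 3 mm above the desk; x along its length
- basket_floor (a point): Ultrasonic cleaner, fixed: white, 170 (x) x 184 (y) x 125 mm high, with a wire basket in a steel tank. This point: centre of the basket's floor, 65 mm above the desk; the basket is 100 mm along x, 150 mm along y, 60 mm deep, open at the housing's top. x points from the front (control strip, by the robot) to the back (lid hinge). The housing spans x -105 to +65, y -92 to +92 mm
- lid_hinge (a point): Cleaner's lid, hinged at the back of the tank. This point: middle of the hinge axis, 126 mm above the desk; its axes turn with the lid: x from the lid's free edge to the hinge, y along the axis, z out of its outer face. A flat grey plate 6 mm thick, 108 mm from hinge to free edge, 176 mm wide, one front corner (-y) cut away for the pump's spout; no handle: pushed shut from behind and above
- lid (a joint): Lid angle: 0 shut (flat on the tank), 1.57 upright, 1.9 leaning back on its stop. The hinge is stiff: the lid stays wherever it is left, and 1 to 2 N at its edge moves it. At the start it stands open, 1.5 to 1.85
- pump_top (a point): Centre of the top of the dosing pump's white head (32 mm across) on the blue concentrate bottle (62 mm across) clipped to the cleaner's right (-y) side, 128 mm from its middle; 190 mm above the desk when up. Its spout points to +y, reaching 13 mm past the tank's edge, about 13 mm below the top of the head
- pump (a joint): How far the pump head is pressed, m: 0 up, 0.012 right down. Sprung: 2.5 N starts it, 8 N takes it right down; it comes back up by itself
- start_top (a point): Centre of the top of the green round start button (22 mm across) on the control strip at the cleaner's front, 131 mm above the desk
- start (a joint): How far the start button is pressed, m: 0 up, 0.004 right down; 5 N takes it right down; it comes back up by itself
- block1_centre (a point): Used lens block: orange plastic puck, 25 mm across, 16 mm high, 12 g, its underside bevelled all round (flat only 11 mm across; the bevel rises 4.5 mm), slippery (friction about 0.2). This point: its centre, half-way up. Not every block is there each time
- block2_centre (a point): Used lens block: orange plastic puck, 25 mm across, 16 mm high, 12 g, its underside bevelled all round (flat only 11 mm across; the bevel rises 4.5 mm), slippery (friction about 0.2). This point: its centre, half-way up. Not every block is there each time
- block3_centre (a point): Used lens block: orange plastic puck, 25 mm across, 16 mm high, 12 g, its underside bevelled all round (flat only 11 mm across; the bevel rises 4.5 mm), slippery (friction about 0.2). This point: its centre, half-way up. Not every block is there each time
- block4_centre (a point): Used lens block: orange plastic puck, 25 mm across, 16 mm high, 12 g, its underside bevelled all round (flat only 11 mm across; the bevel rises 4.5 mm), slippery (friction about 0.2). This point: its centre, half-way up. Not every block is there each time
- block5_centre (a point): Used lens block: orange plastic puck, 25 mm across, 16 mm high, 12 g, its underside bevelled all round (flat only 11 mm across; the bevel rises 4.5 mm), slippery (friction about 0.2). This point: its centre, half-way up. Not every block is there each time
- block6_centre (a point): Used lens block: orange plastic puck, 25 mm across, 16 mm high, 12 g, its underside bevelled all round (flat only 11 mm across; the bevel rises 4.5 mm), slippery (friction about 0.2). This point: its centre, half-way up. Not every block is there each time
- block7_centre (a point): Used lens block: orange plastic puck, 25 mm across, 16 mm high, 12 g, its underside bevelled all round (flat only 11 mm across; the bevel rises 4.5 mm), slippery (friction about 0.2). This point: its centre, half-way up. Not every block is there each time
- block8_centre (a point): Used lens block: orange plastic puck, 25 mm across, 16 mm high, 12 g, its underside bevelled all round (flat only 11 mm across; the bevel rises 4.5 mm), slippery (friction about 0.2). This point: its centre, half-way up. Not every block is there each time
- spectacles_mid (a point): Pair of dark spectacles standing on the desk, 140 mm square; this point: its middle. To be left alone
- case_mid (a point): Dark blue spectacle case, 62 x 155 x 38 mm; this point: its middle. To be left alone
- spray_mid (a point): Small blue spray bottle, 36 mm across, 115 mm high; this point: near its middle. To be left alone
- pen_mid (a point): Blue pen lying on the desk, 130 mm long; this point: its middle. To be left alone
- lenscase_mid (a point): Contact-lens case, white and green, 72 x 33 x 12 mm; this point: its middle. To be left alone
Mind the look-alikes: they are no part of the job. There is more than one size of the part that bears scoop_grip; the job needs the largest. Leave any pink look-alike of the part that bears mat_top alone.

How it is judged:
By the outcome, as a careful person would: the job done as asked, in the order asked, and still so for the second after the job is handed in, with the robot touching nothing.
Of block1, block2, block3, block4, block5, block6, block7, block8 only 5 to 8 are there at a start; the rules pass over those that are not, and their reading is None.
At some moment in a run one of scoop may be knocked a few centimetres aside while the robot is not near it.
It also fails if it takes over 200 s, if anything falls off the work surface, if the arm or the gripper's body presses on something with over 40 N, if the wrist force passes 120 N, or if a joint passes its speed limit or range.

## Robot

A 7-joint arm with a two-finger parallel gripper is mounted at the origin on the work surface. World frame = base frame: x ahead of the robot, y to its left, z up, the work surface at z = 0. Lengths are in m, angles in rad, forces in N, time in s.
With the tool pointing down it reaches from about 0.4 to 0.875 m from the base axis. Payload 6.5 kg.
Tool frame: the origin (TCP) lies on the centre line of the jaws, within the pads' length; the fingertips stand 11 mm ahead of it and the grasp point (between the pads) lies 8 mm behind it; z points along the fingers, y is the line along which they close (so a half turn about z gives the same grasp; the last joint's range is limited). The gripper opens to 88 mm and grips with 3 to 60 N. Pads are 18 mm wide; open, the fingers measure 123 mm over their backs; the gripper's body (75 mm by 187 mm) begins 45 mm behind the grasp point.
Start: joints at [-1.378, 0.536, -0.004, 1.538, 0.003, 1.067, -0.071], TCP at [0.166, 0.628, 0.25] pointing down, gripper open.
Joint ranges: [-2.7, 2.7], [-0.37, 2.16], [-1.27, 1.26], [0.24, 2.4], [-1.31, 4.45], [0.19, 1.91], [-2.76, 2.76]. Speed limits (rad/s): [2.39, 2.39, 3.14, 3.14, 3.14, 3.14, 3.14].

## Interface

Orientations are given as [roll, pitch, yaw] about the fixed x, y, z axes, in that order (R = Rz(yaw) Ry(pitch) Rx(roll)).
In Python, from plant import bot gives the robot as it stands.
- The arm moves only by the tool move_arm, never from a script. Its argument "commands" is one flat list of numbers, 7 for each row, row after row: the turn, a rotation vector about the world's x, y, z as a fraction of full scale, then the shift along the world's x, y, z as a fraction of full scale, then the opening, from 0 (shut) to 1 (fully open). A call has 1 to 12 rows; each row is the pose to reach, as a shift and turn from the pose commanded when the call began, turning the shorter way round; what a row does not reach only later rows make up. Full scale, the value 1, is 15 cm for a shift and pi rad for a turn. A row lasts 1/8 s, in which the tool goes at most 62.5 mm and 10.7 degrees, less where a joint would pass 70% of its speed; a pose out of reach is approached as far as the arm can. A call with a number of a shift or a turn outside -1 to 1 is refused whole. A call with a gripper value outside its range is refused whole. The fingers move at their own pace and stop on an object; the grip force is fixed at half the most. Time passes only in rows, so rows that repeat a pose let the fingers close. It gives the time, the measured TCP pose, the force, the opening and the grip force at its end, in the units of the state.
- bot.sense(): the state, without advancing time (a new reading comes with each control period).
- bot.snapshot(name): name is "side" or "top" or "wrist"; returns a dict with "color" (400x640x3 uint8, red, green, blue), "fx", "fy", "cx", "cy" (pixels), "R" (3x3) and "t" (3): a world point X has camera coordinates R X + t. Camera axes: x right, y down, z forward; pixel columns grow to the right and rows downward; lengths in m; the calibration is good to about 2 mm. A picture is of the moment at which its call begins. There is no depth.
- bot.close_job(): hands the job in; it is judged then, once.
Trained networks look in the newest picture that a camera, given by its name, has taken for a name from the list of things; names that differ only in an ending like _2 or _b are one class to them, and where a whole thing is asked for, a point or a joint stands for the part that bears it (a point fixed in the world has none). Each returns a list of dicts, best first, with "p" (0 to 1); they miss things now and then, are a little off and sometimes report something else, mostly with a low value. They report only what shows in the picture. A call takes as long as a camera call. They do not tell look-alikes from the thing itself.
- bot.find_in(camera, query): "position" ([x, y, z] in m, in world coordinates, good to about 4 mm: the middle of the surface that is visible of it).
- bot.outline_of(camera, query): "pixels" (400x640 bool, what is visible of it).
- bot.tip_of(camera, query): "position" ([x, y, z] in m, in world coordinates, good to about 4 mm: a listed point, or the origin of a listed thing).
The state is a dict: "time": time; "q": joint angles; "joint_vel": joint speeds; "effort": joint torques, N m; "tcp_pos": TCP position; "orientation": TCP orientation; "ft_force": force on the tool from outside, world axes, zero at the start; "ft_torque": the same for the moment, N m; "width": opening from 0.0 (shut) to 1.0 (fully open); "grip_force": force on a finger pad.
Only numpy, scipy, OpenCV 4.12 (cv2) and the standard library are available. Lean on these libraries where they do the work, as an engineer would, in place of code of your own. Each camera call takes 0.05 s, during which the arm holds its last target. There are 200 camera calls.

## Working session

There is one attempt and no reset: what is moved stays moved. The work goes in short steps, Python scripts to look and compute and a tool call to move; the robot and the scene stay as the last step left them, time stands still between calls to the robot, and variables do not carry over. Pictures are saved under pics/ and viewed, at most 14 in all, crops included, and the job is handed in when it is done.

Besides the shell and the picture viewer there is one more tool, called after "Request:" as name(argument=value, ...) on one line, values as JSON. move_arm: Moves the arm, as the interface text tells. Shift numbers are shares of 15 cm and turn numbers shares of pi rad, none past 1 either way. Its arguments: {"type":"object","properties":{"commands":{"type":"array"}},"required":["commands"]}

```bash
mkdir -p pics; ls; cat > h.py <<'E'
import numpy as np, cv2
from plant import bot
def save(cam,name,crop=None,scale=1):
    s=bot.snapshot(cam); im=s["color"][:,:,::-1]
    if crop: a,b,c,d=crop; im=im[b:d,a:c]
    if scale!=1: im=cv2.resize(im,None,fx=scale,fy=scale,interpolation=cv2.INTER_CUBIC)
    cv2.imwrite("pics/"+name,im); return s
def px(s,X):
    c=s["R"]@np.array(X)+s["t"]; return np.array([s["fx"]*c[0]/c[2]+s["cx"],s["fy"]*c[1]/c[2]+s["cy"]])
def ray(s,u,v,z):
    R=np.array(s["R"]);o=-R.T@s["t"];d=R.T@np.array([(u-s["cx"])/s["fx"],(v-s["cy"])/s["fy"],1]); return o+d*(z-o[2])/d[2]
E
python3 - <<'E'
from h import *
for cam in("top","side"):
    s=save(cam,cam+"0.png"); print(cam,-np.array(s["R"]).T@s["t"])
    for q in["tray_floor","scoop_grip","scoop_pan","mat_top","basket_floor","lid_hinge","pump_top","start_top","block1_centre","spectacles_mid","case_mid","spray_mid","pen_mid","lenscase_mid"]:
        for r in bot.tip_of(cam,q)[:9]:
            if r["p"]>.2: print(q,round(r["p"],2),np.round(r["position"],3),px(s,r["position"]).round())
E
```

```text
pics
top [ 0.37485646 -0.09334593  1.4379241 ]
tray_floor 0.72 [0.532 0.271 0.004] [191. 194.]
tray_floor 0.47 [0.545 0.29  0.01 ] [184. 190.]
scoop_grip 0.76 [ 0.517 -0.031  0.051] [294. 196.]
scoop_grip 0.76 [ 0.317 -0.186  0.036] [351. 266.]
scoop_grip 0.71 [ 0.849 -0.135  0.039] [328.  82.]
scoop_pan 0.95 [ 0.805 -0.13  -0.001] [327. 101.]
scoop_pan 0.8 [ 0.336 -0.228 -0.003] [364. 259.]
scoop_pan 0.76 [ 0.574 -0.002  0.008] [284. 178.]
mat_top 0.91 [0.223 0.271 0.002] [190. 303.]
mat_top 0.66 [0.554 0.001 0.006] [284. 185.]
basket_floor 0.72 [ 0.542 -0.262  0.066] [376. 185.]
lid_hinge 0.64 [ 0.593 -0.266  0.126] [380. 163.]
pump_top 0.75 [0.576 0.334 0.01 ] [168. 180.]
pump_top 0.6 [0.596 0.311 0.008] [177. 172.]
pump_top 0.57 [ 0.575 -0.004  0.006] [285. 178.]
pump_top 0.55 [ 0.497 -0.388  0.19 ] [433. 196.]
start_top 0.42 [ 0.465 -0.204  0.127] [358. 211.]
block1_centre 0.4 [0.366 0.12  0.001] [243. 251.]
block1_centre 0.21 [0.546 0.292 0.007] [183. 189.]
spectacles_mid 0.65 [0.363 0.117 0.004] [244. 252.]
spectacles_mid 0.3 [ 0.516 -0.028  0.049] [293. 196.]
case_mid 0.69 [ 
[... 1090 characters left out ...]
7] [325. 181.]
lid_hinge 0.97 [ 0.595 -0.262  0.127] [309. 163.]
lid_hinge 0.69 [0.556 0.254 0.017] [264. 316.]
pump_top 0.56 [ 0.498 -0.391  0.187] [348. 132.]
pump_top 0.26 [ 0.493 -0.543  0.018] [355. 159.]
start_top 0.71 [0.565 0.23  0.011] [264. 309.]
start_top 0.58 [ 0.461 -0.205  0.129] [348. 176.]
spectacles_mid 0.63 [0.78  0.061 0.02 ] [211. 245.]
case_mid 0.63 [ 0.494 -0.542  0.018] [355. 159.]
case_mid 0.37 [ 0.37  -0.064  0.01 ] [370. 242.]
spray_mid 0.8 [ 0.708 -0.052  0.054] [251. 215.]
spray_mid 0.47 [0.78  0.061 0.019] [211. 245.]
pen_mid 0.64 [0.363 0.118 0.005] [362. 291.]
lenscase_mid 0.78 [ 0.368 -0.064  0.01 ] [371. 242.]
lenscase_mid 0.23 [0.554 0.256 0.016] [265. 317.]
```

View pics/top0.png

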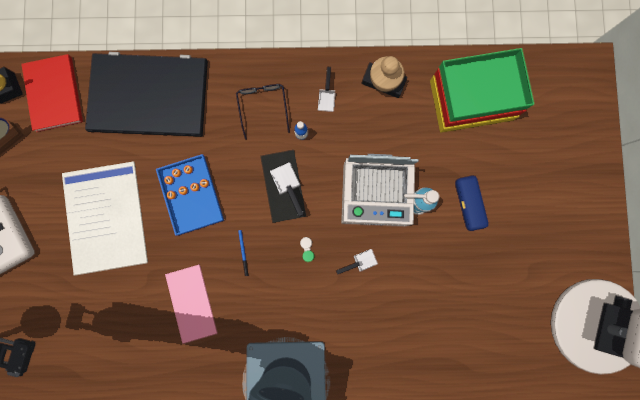

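View pics/side0.png

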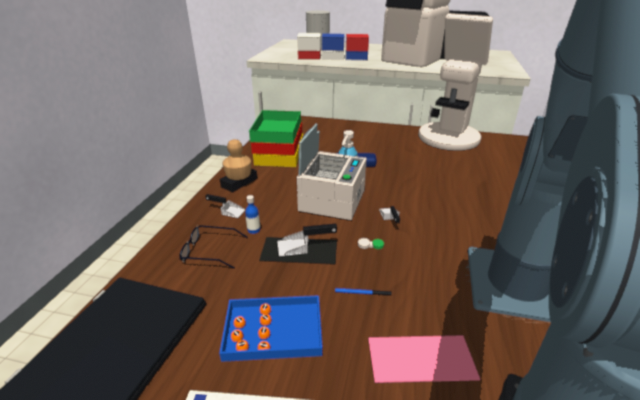

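The top view shows the tray at (190,194) with 7 orange blocks in its far half, and the black mat at (285,185) with a scoop on it. There are three scoop candidates: (285,185) on the black mat, (327,95) and (360,262). The one on the black mat is the largest, so it is the one meant. I'll confirm that in a crop.

```bash
python3 - <<'E'
from h import *
s=save("top","top1.png",(230,70,430,280),2.8)
st=bot.sense(); print({k:np.round(st[k],3) for k in("time","tcp_pos","orientation","ft_force","width")})
for q in["scoop_grip","mat_top","tray_floor","lid_hinge"]:
    for r in bot.outline_of("top",q)[:4]:
        m=r["pixels"].astype(np.uint8); c,_=cv2.findContours(m,0,2); c=max(c,key=cv2.contourArea)
        P=np.array([ray(s,*p,.02)[:2] for p in cv2.boxPoints(cv2.minAreaRect(c))])*1000
        print(q,round(r["p"],2),m.sum(),P.mean(0).round(),[ (np.linalg.norm(e).round(),np.degrees(np.arctan2(e[1],e[0])).round(1)) for e in(P[1]-P[0],P[2]-P[1])])
E
```

```text
{'time': np.float64(1.55), 'tcp_pos': array([0.166, 0.628, 0.25 ]), 'orientation': array([-3.142,  0.   ,  2.883]), 'ft_force': array([ 0.271, -0.404,  0.475]), 'width': np.float64(0.998)}
scoop_grip 0.83 391 [ 835. -130.] [(np.float64(127.0), np.float64(-6.1)), (np.float64(46.0), np.float64(-96.4))]
scoop_grip 0.68 411 [ 324. -200.] [(np.float64(116.0), np.float64(-69.5)), (np.float64(45.0), np.float64(-159.7))]
scoop_grip 0.62 702 [537. -18.] [(np.float64(62.0), np.float64(-66.7)), (np.float64(154.0), np.float64(-157.1))]
scoop_grip 0.59 45 [544. 291.] [(np.float64(18.0), np.float64(-45.0)), (np.float64(21.0), np.float64(-135.5))]
mat_top 0.93 2514 [223. 265.] [(np.float64(101.0), np.float64(-77.1)), (np.float64(200.0), np.float64(-165.6))]
mat_top 0.84 1590 [553.   2.] [(np.float64(102.0), np.float64(-80.1)), (np.float64(198.0), np.float64(-170.2))]
tray_floor 0.94 3119 [531. 271.] [(np.float64(146.0), np.float64(-73.6)), (np.float64(206.0), np.float64(-162.9))]
tray_floor 0.53 209 [713. -51.] [(np.float64(38.0), np.float64(-91.0)), (np.float64(53.0), np.float64(179.1))]
lid_hinge 0.77 544 [ 624. -286.] [(np.float64(29.0), np.float64(-3.3)), (np.float64(197.0), np.float64(-93.0))]
```

View pics/top1.png

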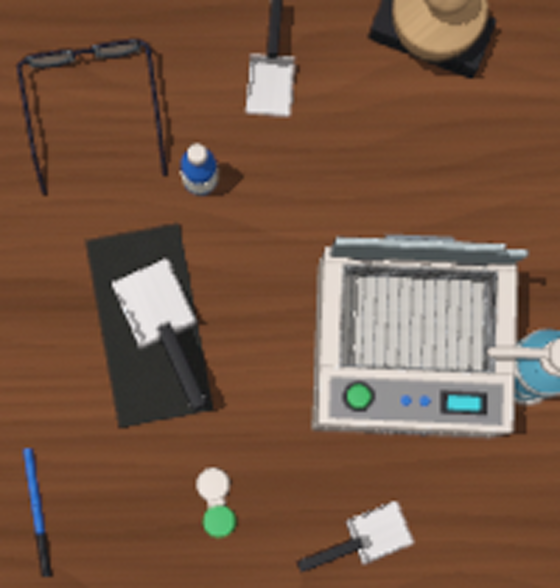

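The large scoop (154 mm seen) lies on the black mat at about crop (160,330), and the other two are clearly smaller. The pink mat is elsewhere. I'm moving over the large scoop.

Request:
move_arm(commands=[0,0,0.042,0.467,-0.877,0,1,0,0,0.042,0.467,-0.877,0,1,0,0,0.042,0.467,-0.877,0,1,0,0,0.042,0.467,-0.877,0,1])

```text
time: 2.25
tcp_pos: [0.2374, 0.496, 0.2501]
orientation: [3.141, 0.0, 3.012]
ft_force: [0.2, 0.7, 0.3]
width: 0.998
grip_force: 0.0
```

Request:
move_arm(commands=[0,0,0.042,0.467,-0.877,0,1,0,0,0.042,0.467,-0.877,0,1,0,0,0.042,0.467,-0.877,0,1,0,0,0.042,0.467,-0.877,0,1])

```text
time: 2.75
tcp_pos: [0.3067, 0.3659, 0.25]
orientation: [3.141, 0.0, -3.137]
ft_force: [-0.1, 1.1, 1.1]
width: 1.0
grip_force: 0.0
```

Request:
move_arm(commands=[0,0,0.042,0.467,-0.877,0,1,0,0,0.042,0.467,-0.877,0,1,0,0,0.042,0.467,-0.877,0,1,0,0,0.042,0.467,-0.877,0,1])

```text
time: 3.25
tcp_pos: [0.377, 0.2351, 0.2499]
orientation: [3.141, 0.001, -3.005]
ft_force: [-0.8, 1.0, -0.2]
width: 0.997
grip_force: 0.0
```

Request:
move_arm(commands=[0,0,0.042,0.467,-0.877,0,1,0,0,0.042,0.467,-0.877,0,1,0,0,0.042,0.467,-0.877,0,1,0,0,0.042,0.467,-0.877,0,1])

```text
time: 3.75
tcp_pos: [0.4474, 0.1038, 0.2497]
orientation: [3.141, 0.001, -2.872]
ft_force: [0.4, 0.5, -1.0]
width: 1.0
grip_force: 0.0
```

Request:
move_arm(commands=[0,0,0.042,0.467,-0.877,0,1,0,0,0.042,0.467,-0.877,0,1,0,0,0.042,0.467,-0.877,0,1,0,0,0.042,0.467,-0.877,0,1,0,0,0.042,0.467,-0.877,0,1])

```text
time: 4.38
tcp_pos: [0.5164, -0.0258, 0.2494]
orientation: [3.14, -0.0, -2.736]
ft_force: [0.4, -0.1, 0.1]
width: 1.004
grip_force: 0.0
```

```bash
python3 - <<'E'
from h import *
s=save("wrist","w0.png"); print(-np.array(s["R"]).T@s["t"])
for q in["scoop_grip","scoop_pan","mat_top"]:
    for r in bot.tip_of("wrist",q)[:3]:
        if r["p"]>.2: print(q,round(r["p"],2),np.round(r["position"],4),px(s,r["position"]).round())
E
```

```text
[ 0.44570803 -0.05631888  0.38521827]
scoop_grip 0.58 [ 0.514  -0.0306  0.0552] [318. 177.]
scoop_pan 0.93 [ 0.5761 -0.0038  0.0018] [318. 214.]
mat_top 0.88 [0.222  0.2651 0.002 ] [633.  46.]
mat_top 0.81 [0.5542 0.0018 0.0037] [328. 203.]
```

View pics/w0.png

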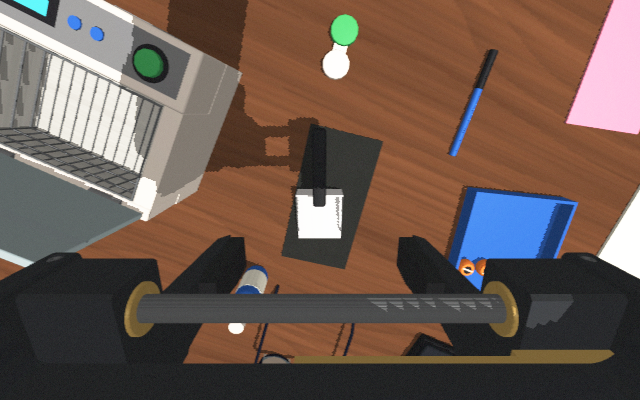

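Wrist view: the handle lies along column 319, rows 125 to 205, with the lip towards the image bottom. The gripper's yaw already matches, so I'm going down to grip.

Request:
move_arm(commands=[0,0,0,-0.013,-0.027,-1,1,0,0,0,-0.013,-0.027,-1,1,0,0,0,-0.013,-0.027,-1,1,0,0,0,-0.013,-0.027,-1,1])

```text
time: 5.08
tcp_pos: [0.5131, -0.0329, 0.0983]
orientation: [3.14, -0.004, -2.74]
ft_force: [-0.2, -0.3, 0.4]
width: 1.0
grip_force: 0.0
```

Request:
move_arm(commands=[0,0,0,0,0,-0.18,1,0,0,0,0,0,-0.36,1,0,0,0,0,0,-0.36,1,0,0,0,0,0,-0.36,0,0,0,0,0,0,-0.36,0,0,0,0,0,0,-0.36,0,0,0,0,0,0,-0.36,0,0,0,0,0,0,-0.36,0,0,0,0,0,0,-0.36,0])

```text
time: 6.2
tcp_pos: [0.5146, -0.0335, 0.0457]
orientation: [3.142, -0.0, -2.741]
ft_force: [0.2, -0.0, 0.5]
width: 0.345
grip_force: 0.0
```

Request:
move_arm(commands=[0,0,0,0,0,0,0,0,0,0,0,0,0,0,0,0,0,0,0,0,0,0,0,0,0,0,0,0,0,0,0,0,0,0,0])

```text
time: 6.82
tcp_pos: [0.5145, -0.0334, 0.0456]
orientation: [3.142, -0.0, -2.741]
ft_force: [0.5, -0.6, -1.0]
width: 0.174
grip_force: 29.6
```

Request:
move_arm(commands=[0,0,0,0,0,0.33,0,0,0,0,0,0,0.67,0,0,0,0,0,0,1,0,0,0,0,0,0,1,0])

```text
time: 7.32
tcp_pos: [0.5171, -0.0337, 0.1991]
orientation: [-3.139, 0.007, -2.741]
ft_force: [0.9, 0.4, -1.3]
width: 0.178
grip_force: 30.0
```

```bash
cat >> h.py <<'E'
def blocks(s,z=.02,T=(.531,.270),yaw=.297):
    hsv=cv2.cvtColor(s["color"],cv2.COLOR_RGB2HSV)
    m=cv2.inRange(hsv,(5,150,120),(18,255,255)); n,l,st,c=cv2.connectedComponentsWithStats(m)
    out=[]
    for i in range(1,n):
        if st[i,4]>=8:
            p=ray(s,*c[i],z); d=p[:2]-T; c_,s_=np.cos(yaw),np.sin(yaw)
            out.append((np.round(c[i]),int(st[i,4]),p[:2].round(3),np.round([d[0]*c_+d[1]*s_,-d[0]*s_+d[1]*c_],3)))
    return out
E
python3 - <<'E'
from h import *
s=save("top","t2.png",(140,140,250,250),5)
for b in blocks(s): print(*b)
for q in("tray_floor",):
  for cam in("top","side","wrist"):
    if cam!="top": bot.snapshot(cam)
    print(cam,[(r["p"],np.round(r["position"],4)) for r in bot.tip_of(cam,q)[:2]])
m=bot.outline_of("top","tray_floor")[0]["pixels"].astype(np.uint8)
c,_=cv2.findContours(m,0,2); c=max(c,key=cv2.contourArea)
print([ray(s,*p,.025)[:2].round(4) for p in cv2.boxPoints(cv2.minAreaRect(c))])
w=save("wrist","w1.png")
st=bot.sense(); print(st["tcp_pos"])
for q in("scoop_pan","scoop_grip"): print(q,[(r["p"],np.round(r["position"],4)) for r in bot.tip_of("wrist",q)[:2]])
E
```

```text
[423.  48.] 43 [ 0.955 -0.418] [ 0.204 -0.782]
[455.  49.] 12 [ 0.95  -0.513] [ 0.172 -0.871]
[253.  51.] 99 [0.955 0.087] [ 0.352 -0.299]
[251.  61.] 24 [0.925 0.092] [ 0.324 -0.286]
[354.  78.] 15 [ 0.866 -0.212] [ 0.179 -0.559]
[410.  87.] 11 [ 0.835 -0.374] [ 0.102 -0.705]
[218.  90.] 54 [0.837 0.191] [ 0.269 -0.165]
[364.  88.] 9 [ 0.835 -0.24 ] [ 0.142 -0.576]
[376. 101.] 670 [ 0.797 -0.274] [ 0.095 -0.598]
[275.  97.] 44 [0.813 0.024] [ 0.197 -0.318]
[304.  99.] 160 [ 0.806 -0.062] [ 0.166 -0.398]
[427.  96.] 24 [ 0.809 -0.425] [ 0.063 -0.746]
[536.  96.] 25 [ 0.804 -0.746] [-0.037 -1.051]
[573.  98.] 308 [ 0.796 -0.852] [-0.075 -1.15 ]
[221. 103.] 181 [0.799 0.181] [ 0.23  -0.164]
[246.  99.] 15 [0.809 0.106] [ 0.218 -0.238]
[ 14. 106.] 145 [0.798 0.784] [0.406 0.413]
[263. 104.] 161 [0.792 0.058] [ 0.188 -0.279]
[302. 107.] 124 [ 0.781 -0.056] [ 0.143 -0.385]
[ 85. 107.] 8 [0.793 0.578] [0.341 0.218]
[385. 109.] 12 [ 0.77 -0.3 ] [ 0.062 -0.615]
[403. 109.] 34 [ 0.769 -0.352] [ 0.046 -0.665]
[222. 112.] 36 [0.77  0.178] [ 0.202 -0.158]
[273. 110.] 39 [0.773 0.028] [ 0.16  -0.
[... 7753 characters left out ...]
08] [-0.457  0.389]
[547. 395.] 51 [-0.044 -0.721] [-0.84  -0.779]
[165. 398.] 42 [-0.032  0.334] [-0.52   0.225]
[430. 398.] 33 [-0.046 -0.398] [-0.747 -0.47 ]
[448. 398.] 8 [-0.046 -0.446] [-0.761 -0.516]
[537. 398.] 43 [-0.051 -0.693] [-0.838 -0.75 ]
top [(0.72, array([ 0.5317,  0.2703, -0.0009]))]
side [(0.67, array([ 0.7073, -0.0553,  0.0545])), (0.56, array([0.5312, 0.2725, 0.0062]))]
wrist [(0.59, array([0.5306, 0.2718, 0.0021]))]
[array([0.6073, 0.3715]), array([0.6489, 0.2295]), array([0.4514, 0.1693]), array([0.4112, 0.3094])]
[ 0.51397601 -0.03349959  0.19459975]
scoop_pan [(0.62, array([ 8.056e-01, -1.273e-01,  4.000e-04]))]
scoop_grip [(0.56, array([ 0.5186, -0.0302,  0.2014]))]
```

View pics/t2.png

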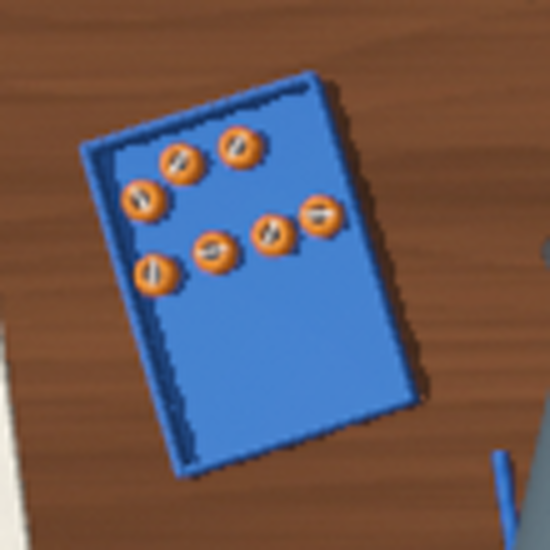

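View pics/w1.png

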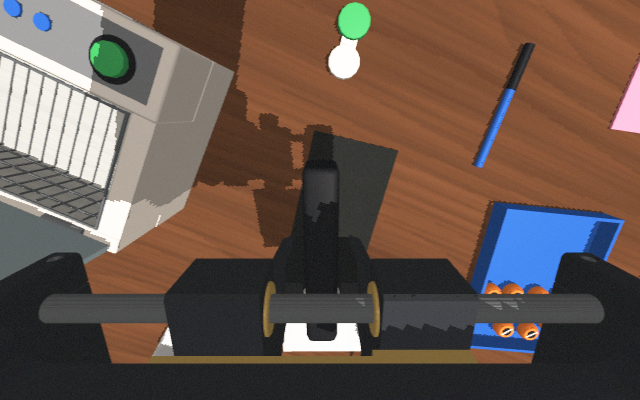

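Seven blocks show: three at the back, crop (240,148), (182,163), (145,200), and four in front, (155,275), (215,252), (273,235), (320,215). In the wrist view the scoop is held squarely by its bar. I plan two lanes: left at tray y = +33 mm for 4 blocks, right at y = −33 mm for 3.

Request:
move_arm(commands=[0,0,-0.012,-0.231,0.671,0,0,0,0,-0.012,-0.231,0.671,0,0,0,0,-0.012,-0.231,0.671,0,0])

```text
time: 8.2
tcp_pos: [0.4788, 0.0709, 0.1954]
orientation: [3.14, -0.001, -2.772]
ft_force: [0.2, -0.9, -1.1]
width: 0.175
grip_force: 30.0
```

Request:
move_arm(commands=[0,0,-0.012,-0.231,0.671,0,0,0,0,-0.012,-0.231,0.671,0,0,0,0,-0.012,-0.231,0.671,0,0])

```text
time: 8.57
tcp_pos: [0.4445, 0.1707, 0.1956]
orientation: [3.141, -0.0, -2.811]
ft_force: [0.6, -0.3, -2.0]
width: 0.176
grip_force: 30.0
```

Request:
move_arm(commands=[0,0,-0.012,-0.231,0.671,0,0,0,0,-0.012,-0.231,0.671,0,0,0,0,-0.012,-0.231,0.671,-0.3,0,0,0,-0.012,-0.231,0.671,-0.6,0,0,0,-0.012,-0.231,0.671,-0.6,0])

```text
time: 9.2
tcp_pos: [0.4096, 0.2656, 0.1033]
orientation: [-3.138, -0.006, -2.856]
ft_force: [0.0, -0.2, -0.4]
width: 0.176
grip_force: 30.0
```

```bash
python3 - <<'E'
from h import *
st=bot.sense(); p=np.array(st["tcp_pos"]);print(p,st["orientation"],st["ft_force"])
yaw=.296;d=p[:2]-[.531,.271];print(d@[np.cos(yaw),np.sin(yaw)],d@[-np.sin(yaw),np.cos(yaw)])
s=save("top","t3.png",(130,130,260,280),4)
save("side","s3.png",(190,200,390,380),3)
E
```

```text
[0.40961602 0.26561988 0.10333955] [-3.13816911 -0.00591622 -2.85550905] [ 0.00600649 -0.20168513 -0.37946477]
-0.11767446442261376 0.030261136991948993
```

View pics/s3.png

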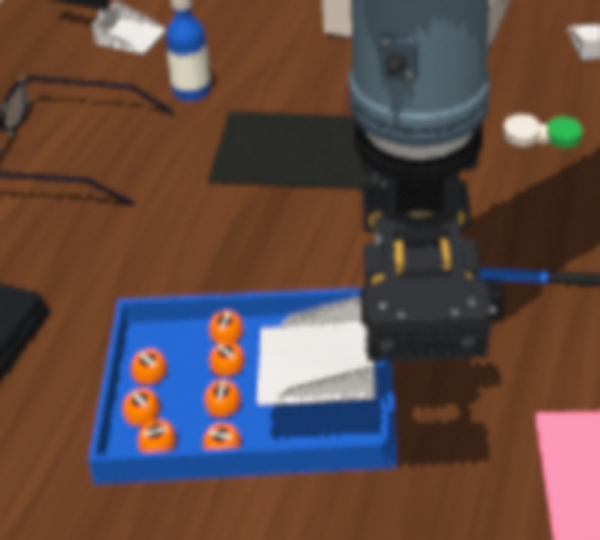

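The scoop is aligned over the tray's near half with the lip clear of the first row. I'm lowering it with a slight nose-down tilt.

Request:
move_arm(commands=[-0.0032,0.0106,0.003,0,0.013,-0.15,0,-0.0032,0.0106,0.003,0,0.013,-0.28,0,-0.0032,0.0106,0.003,0,0.013,-0.35,0,-0.0032,0.0106,0.003,0,0.013,-0.35,0,-0.0032,0.0106,0.003,0,0.013,-0.35,0])

```text
time: 9.93
tcp_pos: [0.4115, 0.2702, 0.0555]
orientation: [3.141, -0.034, -2.845]
ft_force: [-3.8, -2.7, 5.0]
width: 0.182
grip_force: 29.4
```

Request:
move_arm(commands=[0,0,0,0,0,-0.005,0,0,0,0,0,0,-0.01,0,0,0,0,0,0,-0.01,0])

```text
time: 10.3
tcp_pos: [0.4114, 0.2697, 0.0544]
orientation: [3.142, -0.034, -2.845]
ft_force: [-5.8, -5.4, 11.2]
width: 0.18
grip_force: 29.7
```

```bash
python3 - <<'E'
from h import *
a=bot.snapshot("side")["color"][210:330,230:390,::-1]
s=bot.snapshot("wrist")
b=s["color"][100:400,120:520,::-1]
a=cv2.resize(a,(640,480),interpolation=cv2.INTER_CUBIC)
cv2.imwrite("pics/c4.png",a)
for cam in("side","top","wrist"):
  if cam=="top": bot.snapshot("top")
  for q in("scoop_pan","scoop_grip"): print(cam,q,[(r["p"],np.round(r["position"],4)) for r in bot.tip_of(cam,q)[:4] if r["position"][1]>.15])
E
```

```text
side scoop_pan [(0.7, array([0.4777, 0.2981, 0.0302]))]
side scoop_grip []
top scoop_pan [(0.56, array([0.4812, 0.298 , 0.034 ]))]
top scoop_grip [(0.98, array([0.4135, 0.2699, 0.0623]))]
wrist scoop_pan [(0.62, array([0.4866, 0.2945, 0.0276]))]
wrist scoop_grip [(0.76, array([0.4102, 0.2687, 0.0654]))]
```

View pics/c4.png

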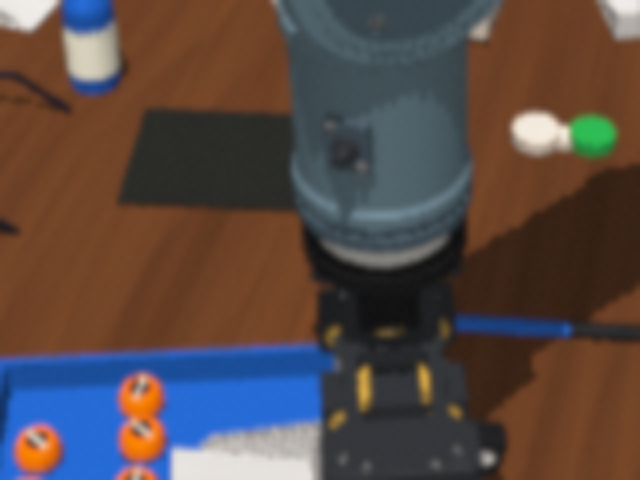

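The networks put the pan higher and further ahead than a square grip would give, so the scoop may have pitched in the gripper. I'm backing up to check that from a mosaic.

Request:
move_arm(commands=[0,0,0,0,0,0.2,0,0,0,0,0,0,0.4,0,0,0,0,0,0,0.4,0,0,0,0,0,0,0.4,0])

```text
time: 11.25
tcp_pos: [0.4112, 0.2705, 0.1123]
orientation: [3.141, -0.033, -2.845]
ft_force: [-0.0, 0.2, -2.4]
width: 0.18
grip_force: 29.8
```

```bash
cat >> h.py <<'E'
def tile(name,*specs):
    """specs: (cam,(x0,y0,x1,y1)); each tile 400x300"""
    out=[];snaps={}
    for cam,(a,b,c,d) in specs:
        if cam not in snaps: snaps[cam]=bot.snapshot(cam)
        out.append(cv2.resize(snaps[cam]["color"][b:d,a:c,::-1],(400,300),interpolation=cv2.INTER_CUBIC))
    rows=[np.hstack(out[i:i+2]) for i in range(0,len(out),2)]
    cv2.imwrite("pics/"+name,np.vstack(rows)); return snaps
E
python3 - <<'E'
from h import *
st=bot.sense(); print(st["tcp_pos"],st["orientation"],st["ft_force"],st["ft_torque"])
S=tile("m5.png",("side",(230,250,370,355)),("top",(140,150,240,225)),("wrist",(160,160,480,400)),("side",(190,230,350,350)))
for cam in("side","top","wrist"):
  for q in("scoop_pan","scoop_grip"): print(cam,q,[(r["p"],np.round(r["position"],4)) for r in bot.tip_of(cam,q)[:4] if r["position"][1]>.15])
E
```

```text
[0.41123435 0.27048298 0.11232801] [ 3.14108369 -0.03332418 -2.84471143] [-0.02153461  0.19817376 -2.36341989] [ 0.04079431 -0.0021565   0.02316656]
side scoop_pan [(0.72, array([0.4759, 0.2945, 0.0833]))]
side scoop_grip [(0.46, array([0.6026, 0.2819, 0.0141]))]
top scoop_pan [(0.75, array([0.48  , 0.2936, 0.0815]))]
top scoop_grip [(0.67, array([0.4146, 0.2706, 0.1193]))]
wrist scoop_pan [(0.8, array([0.4817, 0.2934, 0.0811]))]
wrist scoop_grip [(0.65, array([0.4122, 0.2683, 0.1206]))]
```

View pics/m5.png

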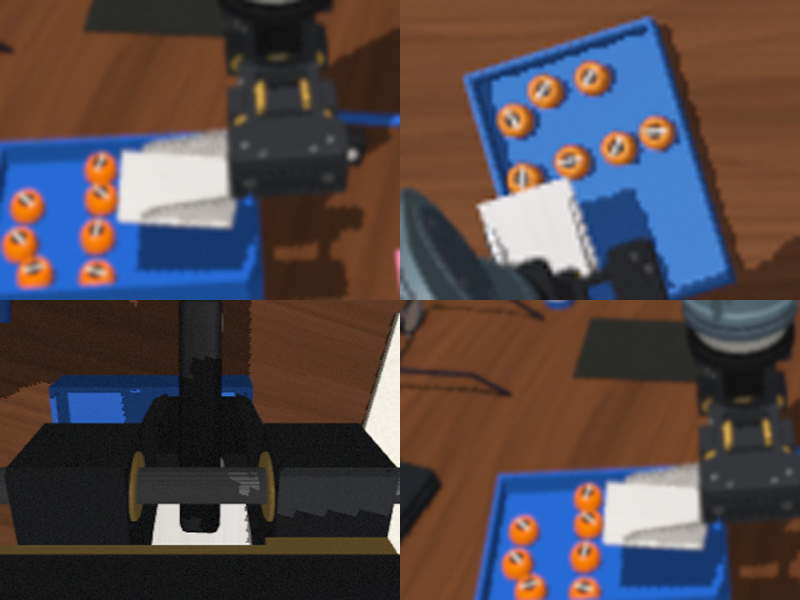

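```bash
cat >> h.py <<'E'
def tri(s1,p1,s2,p2):
    A=[];b=[]
    for s,p in((s1,p1),(s2,p2)):
        R=np.array(s["R"]);o=-R.T@s["t"];d=R.T@np.array([(p[0]-s["cx"])/s["fx"],(p[1]-s["cy"])/s["fy"],1]);d/=np.linalg.norm(d)
        M=np.eye(3)-np.outer(d,d);A.append(M);b.append(M@o)
    A=np.vstack(A);b=np.hstack(b);x=np.linalg.lstsq(A,b,rcond=None)[0];return x,np.abs(A@x-b).max()
E
python3 - <<'E'
from h import *
a=bot.snapshot("side");b=bot.snapshot("top");tcp=np.array(bot.sense()["tcp_pos"])
for p1,p2 in(((271.3,326.6),(160,201.2)),((272.3,302.5),(182.5,195))):
    X,e=tri(a,p1,b,p2);print(X.round(4),e.round(4))
    d=X-tcp;yaw=.297;print("ahead",d[0]*np.cos(yaw)+d[1]*np.sin(yaw),"left",-d[0]*np.sin(yaw)+d[1]*np.cos(yaw),"up",d[2])
E
```

```text
[0.5057 0.3331 0.0885] 0.0003
ahead 0.10922705775137034 left 0.03215137923340053 up -0.023016405489530906
[0.5236 0.2732 0.0857] 0.002
ahead 0.1088163990283673 left -0.030360342349859792 up -0.025799458847797163
```

The pictures show why. The pan's left edge landed on the left tray wall, and that pitched the scoop about 11° nose-up in the grip (triangulated lip 109 mm ahead and 32 mm below the grip point). I'll move the lane inwards, set the pan down flat in the tray's empty near half, open, straighten the tool and regrip.

Request:
move_arm(commands=[-0.0156,0.0511,0,-0.005,-0.054,0,0,-0.0156,0.0511,0,-0.005,-0.054,0,0,-0.0156,0.0511,0,-0.005,-0.054,-0.2,0,-0.0156,0.0511,0,-0.005,-0.054,-0.33,0,-0.0156,0.0511,0,-0.005,-0.054,-0.39,0,-0.0156,0.0511,0,-0.005,-0.054,-0.39,0,-0.0156,0.0511,0,-0.005,-0.054,-0.39,0])

```text
time: 12.68
tcp_pos: [0.4104, 0.2627, 0.0538]
orientation: [3.141, -0.201, -2.844]
ft_force: [0.3, -0.4, -1.4]
width: 0.175
grip_force: 29.8
```

```bash
cat >> h.py <<'E'
def st():
    s=bot.sense(); p=np.array(s["tcp_pos"]);d=p[:2]-[.531,.271];y=.296
    print(p.round(4),np.round(s["orientation"],3),"F",np.round(s["ft_force"],1),"T",np.round(s["ft_torque"],2),"tray",d@[np.cos(y),np.sin(y)],d@[-np.sin(y),np.cos(y)])
E
python3 - <<'E'
from h import *
st()
for c in("side","top","wrist"):
  bot.snapshot(c)
  for q in("scoop_pan","scoop_grip"): print(c,q,[(r["p"],np.round(r["position"],4)) for r in bot.tip_of(c,q)[:4] if r["position"][1]>.15])
E
```

```text
[0.4104 0.2627 0.0538] [ 3.141 -0.201 -2.844] F [ 0.3 -0.4 -1.4] T [ 0.09 -0.18  0.01] tray -0.1177986375510106 0.027197455143835078
side scoop_pan [(0.62, array([0.4703, 0.2868, 0.0136]))]
side scoop_grip []
top scoop_pan []
top scoop_grip [(0.81, array([0.4126, 0.2604, 0.0623])), (0.34, array([0.5316, 0.3293, 0.0097]))]
wrist scoop_pan [(0.78, array([0.4801, 0.2837, 0.0078]))]
wrist scoop_grip []
```

Request:
move_arm(commands=[0,0,0,0,0,-0.02,0,0,0,0,0,0,-0.035,0,0,0,0,0,0,-0.035,0])

```text
time: 13.5
tcp_pos: [0.4098, 0.2623, 0.0477]
orientation: [3.142, -0.203, -2.844]
ft_force: [0.1, -0.3, -1.3]
width: 0.182
grip_force: 29.8
```

Request:
move_arm(commands=[0,0,0,0,0,-0.01,0,0,0,0,0,0,-0.01,0])

```text
time: 13.75
tcp_pos: [0.4098, 0.2624, 0.0465]
orientation: [3.141, -0.203, -2.844]
ft_force: [-1.5, -1.3, 1.1]
width: 0.171
grip_force: 29.7
```

Request:
move_arm(commands=[0,0,0,0,0,0,0.4,0,0,0,0,0,0,0.4,0,0,0,0,0,0,0.4,0.0189,-0.0618,0,0.01,0.003,0,0.4,0.0189,-0.0618,0,0.01,0.003,0,0.4,0.0189,-0.0618,0,0.01,0.003,0,0.4,0.0189,-0.0618,0,0.01,0.003,0,0.4,0.0189,-0.0618,0,0.01,0.003,0,0,0.0189,-0.0618,0,0.01,0.003,0,0,0.0189,-0.0618,0,0.01,0.003,0,0,0.0189,-0.0618,0,0.01,0.003,0,0,0.0189,-0.0618,0,0.01,0.003,0,0])

```text
time: 15.25
tcp_pos: [0.4114, 0.2627, 0.0464]
orientation: [-3.142, 0.0, -2.844]
ft_force: [-0.1, -0.3, -0.6]
width: 0.178
grip_force: 29.9
```

```bash
python3 - <<'E'
from h import *
st()
for c in("side","top","wrist"):
  bot.snapshot(c)
  for q in("scoop_pan","scoop_grip"): print(c,q,[(r["p"],np.round(r["position"],4)) for r in bot.tip_of(c,q)[:4] if r["position"][1]>.15])
E
```

```text
[0.4114 0.2627 0.0464] [-3.142  0.    -2.844] F [-0.1 -0.3 -0.6] T [ 0.03 -0.05  0.01] tray -0.11682211187202692 0.026982745966832783
side scoop_pan [(0.73, array([0.4715, 0.2841, 0.0065]))]
side scoop_grip []
top scoop_pan [(0.59, array([0.4739, 0.2836, 0.0062]))]
top scoop_grip [(0.91, array([0.4163, 0.2597, 0.0522]))]
wrist scoop_pan []
wrist scoop_grip [(0.82, array([0.412 , 0.2619, 0.0587]))]
```

The scoop is now flat on the floor and regripped. I'm pushing along the left lane.

Request:
move_arm(commands=[0,0,0,0.06,0.033,0,0,0,0,0,0.124,0.052,0,0,0,0,0,0.187,0.071,0,0,0,0,0,0.251,0.091,0,0,0,0,0,0.315,0.11,0,0,0,0,0,0.379,0.13,0,0,0,0,0,0.443,0.149,0,0,0,0,0,0.506,0.169,0,0])

```text
time: 16.7
tcp_pos: [0.488, 0.2883, 0.0464]
orientation: [3.142, 0.0, -2.844]
ft_force: [-0.3, -0.5, -0.4]
width: 0.182
grip_force: 29.9
```

```bash
python3 - <<'E'
from h import *
st()
s=bot.snapshot("top")
for b in blocks(s):
    if -.1<b[3][0]<.12 and abs(b[3][1])<.08: print(b)
E
```

```text
[0.488  0.2883 0.0464] [ 3.142  0.    -2.844] F [-0.3 -0.5 -0.4] T [-0.06  0.35  0.05] tray -0.03611432536028484 0.029112448144398336
(array([154., 163.]), 150, array([0.624, 0.374]), array([0.119, 0.072]))
(array([170., 174.]), 130, array([0.591, 0.326]), array([0.074, 0.036]))
(array([188., 169.]), 35, array([0.603, 0.275]), array([ 0.07 , -0.016]))
(array([181., 177.]), 23, array([0.58 , 0.296]), array([0.054, 0.011]))
(array([205., 183.]), 26, array([0.562, 0.227]), array([ 0.017, -0.05 ]))
(array([191., 186.]), 9, array([0.555, 0.266]), array([ 0.022, -0.011]))
```

Request:
move_arm(commands=[0,0,0,0.045,0.014,0,0,0,0,0,0.09,0.027,0,0,0,0,0,0.128,0.039,0,0,0,0,0,0.16,0.049,0,0,0,0,0,0.16,0.049,0,0])

```text
time: 17.38
tcp_pos: [0.5122, 0.2957, 0.0465]
orientation: [3.141, 0.002, -2.844]
ft_force: [0.1, 0.5, -1.4]
width: 0.179
grip_force: 29.9
```

Request:
move_arm(commands=[0,0,0,0.01,0.003,0,0,0,0,0,0.02,0.006,0,0,0,0,0,0.02,0.006,0,0])

```text
time: 17.75
tcp_pos: [0.5145, 0.2965, 0.0464]
orientation: [3.142, 0.001, -2.844]
ft_force: [-0.7, -0.8, -1.5]
width: 0.176
grip_force: 29.9
```

```bash
python3 - <<'E'
from h import *
st()
tile("m6.png",("side",(190,270,310,360)),("top",(140,140,240,215)))
E
```

```text
[0.5145 0.2965 0.0464] [ 3.142e+00  1.000e-03 -2.844e+00] F [-0.7 -0.8 -1.5] T [-0.04  0.13 -0.03] tray -0.008330255789376096 0.02915016442663433
```

View pics/m6.png

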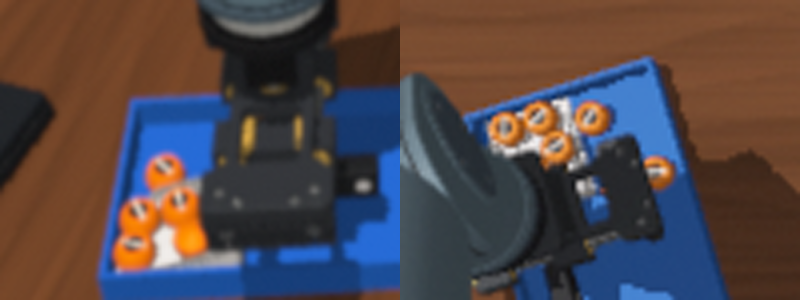

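Four blocks are on the pan: side tile (138,215), (180,207), (132,250), (188,238). The block at (165,170) is outside it. I'm tilting back and lifting slowly.

Request:
move_arm(commands=[0.004,-0.0133,0,-0.011,-0.0035,0.025,0,0.0081,-0.0266,0,-0.023,-0.007,0.049,0,0.0122,-0.04,0,-0.034,-0.01,0.073,0,0.0162,-0.0532,0,-0.044,-0.0134,0.097,0,0.0203,-0.0665,0,-0.054,-0.0165,0.12,0,0.0243,-0.0798,0,-0.063,-0.0193,0.143,0,0.0284,-0.0931,0,-0.072,-0.022,0.165,0,0.0325,-0.1064,0,-0.081,-0.0247,0.187,0,0.0325,-0.1064,0,-0.081,-0.0247,0.25,0,0.0325,-0.1064,0,-0.081,-0.0247,0.35,0,0.0325,-0.1064,0,-0.081,-0.0247,0.5,0,0.0325,-0.1064,0,-0.081,-0.0247,0.7,0])

```text
time: 19.35
tcp_pos: [0.5016, 0.2925, 0.1517]
orientation: [-3.141, 0.348, -2.844]
ft_force: [0.5, -0.2, -2.6]
width: 0.177
grip_force: 29.9
```

```bash
python3 - <<'E'
from h import *
st()
s=bot.snapshot("top")
for b in blocks(s):
    if -.12<b[3][0]<.15 and abs(b[3][1])<.09: print(b)
print(bot.sense()["q"])
tile("m7.png",("side",(190,220,330,325)),("top",(140,130,240,205)))
E
```

```text
[0.5016 0.2925 0.1517] [-3.141  0.348 -2.844] F [ 0.5 -0.2 -2.6] T [-0.11  0.53 -0.02] tray -0.021870591677510494 0.029184823751465833
(array([175., 161.]), 17, array([0.629, 0.314]), array([0.106, 0.013]))
(array([161., 176.]), 202, array([0.585, 0.353]), array([0.076, 0.063]))
(array([188., 169.]), 31, array([0.603, 0.275]), array([ 0.07 , -0.017]))
(array([204., 183.]), 33, array([0.562, 0.229]), array([ 0.018, -0.048]))
(array([196., 186.]), 19, array([0.553, 0.251]), array([ 0.016, -0.024]))
(array([223., 196.]), 15, array([0.525, 0.175]), array([-0.034, -0.089]))
[-1.19144804  0.49754041  0.65187786  2.1031417  -0.55623344  0.33553277
  1.71705623]
```

View pics/m7.png

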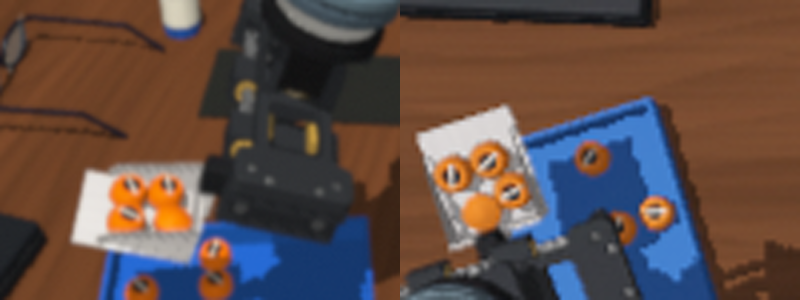

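All four sit at the back of the pan, top tile (454,173), (488,160), (512,190), (482,212). Three remain in the tray. I'm carrying these to the cleaner.

Request:
move_arm(commands=[0,0,-0.003,-0.01,-0.1,0.08,0,0,0,-0.008,-0.03,-0.28,0.16,0,0,0,-0.014,-0.05,-0.46,0.24,0,0,0,-0.02,-0.075,-0.64,0.32,0,0,0,-0.025,-0.09,-0.8,0.39,0,0,0,-0.028,-0.103,-0.9,0.39,0])

```text
time: 20.25
tcp_pos: [0.4863, 0.1557, 0.21]
orientation: [3.141, 0.35, -2.935]
ft_force: [-0.3, -0.4, -2.7]
width: 0.175
grip_force: 29.9
```

Request:
move_arm(commands=[0,0,-0.003,-0.01,-0.1,0.08,0,0,0,-0.008,-0.03,-0.28,0.16,0,0,0,-0.014,-0.05,-0.46,0.24,0,0,0,-0.02,-0.075,-0.64,0.32,0,0,0,-0.025,-0.09,-0.8,0.39,0,0,0,-0.028,-0.103,-0.9,0.39,0])

```text
time: 21.0
tcp_pos: [0.471, 0.022, 0.2684]
orientation: [3.14, 0.35, -3.021]
ft_force: [-0.2, -0.2, -2.6]
width: 0.177
grip_force: 29.9
```

Request:
move_arm(commands=[0,0,-0.003,-0.01,-0.1,0,0,0,0,-0.008,-0.03,-0.28,0,0,0,0,-0.014,-0.05,-0.46,0,0,0,0,-0.02,-0.075,-0.64,0,0,0,0,-0.025,-0.09,-0.8,0,0,0,0,-0.028,-0.103,-0.9,0,0])

```text
time: 21.75
tcp_pos: [0.4554, -0.1136, 0.268]
orientation: [-3.14, 0.349, -3.109]
ft_force: [0.3, 0.2, -2.7]
width: 0.177
grip_force: 29.9
```

Request:
move_arm(commands=[0,0,-0.003,-0.01,-0.1,0,0,0,0,-0.008,-0.03,-0.28,0,0,0,0,-0.014,-0.05,-0.46,0,0,0,0,-0.02,-0.075,-0.64,0,0,0,0,-0.025,-0.09,-0.8,0,0,0,0,-0.028,-0.103,-0.9,0,0,0,0,-0.028,-0.103,-0.9,0,0])

```text
time: 22.62
tcp_pos: [0.4397, -0.2486, 0.2677]
orientation: [-3.14, 0.348, 3.085]
ft_force: [0.7, 0.1, -2.8]
width: 0.181
grip_force: 29.9
```

```bash
python3 - <<'E'
from h import *
st(); print(np.round(bot.sense()["q"],2))
for c in("top","side"):
    s=bot.snapshot(c)
    for q in("basket_floor","lid_hinge","start_top","pump_top","scoop_pan"):
        print(c,q,[(round(r["p"],2),np.round(r["position"],4)) for r in bot.tip_of(c,q)[:2]])
    print([(b[0],b[1]) for b in blocks(s) if 320<b[0][0]<430 and 120<b[0][1]<230 and b[1]<400])
E
```

```text
[ 0.4397 -0.2486  0.2677] [-3.14   0.348  3.085] F [ 0.7  0.1 -2.8] T [0.02 0.58 0.  ] tray -0.2388680493510863 -0.4703823170989947
[-0.47  0.21  1.13  2.17 -0.63  0.67  2.6 ]
top basket_floor [(0.76, array([ 0.544 , -0.265 ,  0.0679]))]
top lid_hinge [(0.73, array([ 0.5953, -0.2654,  0.1274])), (0.32, array([0.5557, 0.251 , 0.0157]))]
top start_top [(0.4, array([ 0.4652, -0.2035,  0.125 ])), (0.37, array([ 0.5384, -0.2632,  0.0695]))]
top pump_top [(0.71, array([ 0.5001, -0.3863,  0.1893]))]
top scoop_pan [(0.89, array([ 0.517 , -0.2508,  0.2535])), (0.72, array([ 0.8043, -0.1286,  0.0026]))]
[(array([398., 122.]), 40), (array([324., 136.]), 45), (array([376., 136.]), 105), (array([351., 140.]), 9), (array([340., 158.]), 10), (array([329., 167.]), 13), (array([323., 179.]), 113), (array([382., 193.]), 249), (array([423., 185.]), 23), (array([323., 214.]), 136), (array([322., 222.]), 16)]
side basket_floor [(0.8, array([ 0.5423, -0.2681,  0.0645]))]
side lid_hinge [(0.91, array([ 0.5923, -0.2619,  0.1221])), (0.69, array([ 0.4928, -0.5433,  0.019 ]))]
side start_top [(0.58, array([ 0.4589, -0.2068,  0.1273]))]
side pump_top [(0.66, array([ 0.4985, -0.3881,  0.1903])), (0.63, array([ 0.707 , -0.0514,  0.055 ]))]
side scoop_pan [(0.94, array([ 8.051e-01, -1.285e-01, -7.000e-04])), (0.67, array([ 0.3389, -0.2288, -0.0005]))]
[(array([339., 126.]), 58)]
```

The carry went smoothly, but joint 7 is near its limit. I'll yaw the scoop to a diagonal pour (about −0.455) to free it.

Request:
move_arm(commands=[0,0,-0.025,-0.02,0.06,0,0,0,0,-0.05,-0.04,0.13,0,0,0,0,-0.075,-0.06,0.2,0,0,0,0,-0.1,-0.08,0.26,0,0,0,0,-0.127,-0.102,0.328,0,0,0,0,-0.127,-0.102,0.328,0,0])

```text
time: 23.98
tcp_pos: [0.4251, -0.197, 0.2684]
orientation: [3.14, 0.35, 2.688]
ft_force: [0.4, -0.0, -2.7]
width: 0.173
grip_force: 29.9
```

```bash
python3 - <<'E'
from h import *
st(); print(np.round(bot.sense()["q"],2))
E
```

```text
[ 0.4251 -0.197   0.2684] [3.14  0.35  2.688] F [ 0.4 -0.  -2.7] T [ 0.22  0.53 -0.  ] tray -0.23780051183633905 -0.41672583019829884
[-0.88 -0.04  1.21  2.28  0.16  0.53  1.33]
```

Request:
move_arm(commands=[0.0158,0.0324,0,0.01,-0.005,-0.025,0,0.0317,0.0648,0,0.023,-0.011,-0.051,0,0.0475,0.0972,0,0.05,-0.025,-0.1,0,0.0634,0.1297,0,0.079,-0.039,-0.15,0,0.0854,0.1746,0,0.136,-0.066,-0.218,0,0.1073,0.2195,0,0.204,-0.1,-0.185,0,0.1293,0.2644,0,0.284,-0.139,-0.145,0,0.1463,0.2993,0,0.354,-0.173,-0.118,0,0.1585,0.3243,0,0.406,-0.199,-0.105,0,0.1585,0.3243,0,0.406,-0.199,-0.105,0,0.1585,0.3243,0,0.406,-0.199,-0.105,0,0.1585,0.3243,0,0.406,-0.199,-0.105,0])

```text
time: 25.48
tcp_pos: [0.4858, -0.2274, 0.2536]
orientation: [3.14, -0.783, 2.689]
ft_force: [0.3, 0.2, -2.2]
width: 0.176
grip_force: 29.9
```

```bash
python3 - <<'E'
from h import *
st(); print(np.round(bot.sense()["q"],2))
for c in("top","side"):
    s=bot.snapshot(c)
    for q in("block1_centre","scoop_pan","lid_hinge"):
        print(c,q,[(round(r["p"],2),np.round(r["position"],3)) for r in bot.tip_of(c,q)[:9] if r["p"]>.25])
E
```

```text
[ 0.4858 -0.2274  0.2536] [ 3.14  -0.783  2.689] F [ 0.3  0.2 -2.2] T [-0.4  -0.82  0.01] tray -0.18866831777461962 -0.46355582736295403
[-0.02  0.95  0.79  1.29 -0.42  1.91  1.92]
top block1_centre []
top scoop_pan [(0.86, array([ 0.335, -0.225,  0.   ])), (0.81, array([ 0.806, -0.128,  0.003])), (0.73, array([ 0.502, -0.236,  0.179]))]
top lid_hinge []
side block1_centre []
side scoop_pan [(0.72, array([ 0.336, -0.23 , -0.   ])), (0.66, array([ 0.499, -0.232,  0.179])), (0.61, array([ 0.806, -0.129, -0.001]))]
side lid_hinge [(0.82, array([ 0.594, -0.262,  0.128]))]
```

Request:
move_arm(commands=[-0.015,-0.03,0,-0.05,0.025,0.08,0,-0.03,-0.062,0,-0.1,0.05,0.15,0,-0.055,-0.112,0,-0.18,0.088,0.25,0,-0.08,-0.164,0,-0.27,0.132,0.33,0,-0.1097,-0.2245,0,-0.359,0.176,0.33,0,-0.1097,-0.2245,0,-0.359,0.5,0.33,0,-0.1097,-0.2245,0,-0.359,0.85,0.33,0,-0.1097,-0.2245,0,-0.359,1,0.33,0,-0.1097,-0.2245,0,-0.359,1,0.33,0])

```text
time: 27.0
tcp_pos: [0.4317, -0.0762, 0.3021]
orientation: [3.14, -0.0, 2.692]
ft_force: [-0.4, -0.5, -1.4]
width: 0.179
grip_force: 29.9
```

```bash
python3 - <<'E'
from h import *
st(); print(np.round(bot.sense()["q"],2))
s=tile("m8.png",("side",(290,110,390,185)),("top",(335,145,435,220)),("top",(145,145,245,220)),("side",(190,170,430,350)))
for b in blocks(s["top"]):
    if -.1<b[3][0]<.1 and abs(b[3][1])<.07: print(b)
E
```

```text
[ 0.4317 -0.0762  0.3021] [ 3.14  -0.     2.692] F [-0.4 -0.5 -1.4] T [0.   0.08 0.02] tray -0.19622970070763612 -0.3031925249726465
[-0.9   0.16  1.1   2.05 -0.16  1.03  1.4 ]
(array([188., 169.]), 35, array([0.603, 0.275]), array([ 0.07 , -0.016]))
(array([204., 183.]), 31, array([0.562, 0.229]), array([ 0.017, -0.049]))
(array([195., 187.]), 31, array([0.551, 0.255]), array([ 0.014, -0.02 ]))
```

View pics/m8.png

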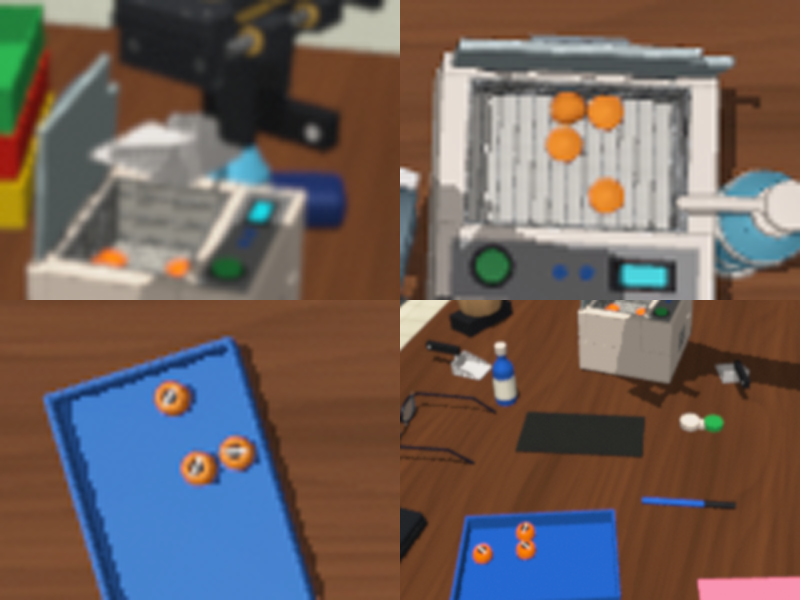

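Four blocks are in the basket, top tile (567,107), (605,110), (564,145), (606,195). Three remain in the tray. Next is the right lane.

Request:
move_arm(commands=[0,0,0.03,-0.003,0.25,-0.1,0,0,0,0.06,-0.006,0.5,-0.2,0,0,0,0.09,-0.01,0.75,-0.3,0,0,0,0.1187,-0.013,0.948,-0.4,0])

```text
time: 27.6
tcp_pos: [0.4305, 0.064, 0.2418]
orientation: [-3.141, 0.001, 3.062]
ft_force: [0.3, 0.4, -0.9]
width: 0.176
grip_force: 29.9
```

Request:
move_arm(commands=[0,0,0.03,-0.003,0.25,-0.2,0,0,0,0.06,-0.006,0.5,-0.4,0,0,0,0.09,-0.01,0.75,-0.6,0,0,0,0.1187,-0.013,0.948,-0.8,0,0,0,0.1187,-0.013,0.948,-0.93,0,0,0,0.1187,-0.013,0.948,-0.93,0])

```text
time: 28.35
tcp_pos: [0.4283, 0.2044, 0.1016]
orientation: [-3.14, -0.002, -2.852]
ft_force: [0.2, -0.4, -1.5]
width: 0.178
grip_force: 29.9
```

```bash
python3 - <<'E'
from h import *
st()
for c in("side","top","wrist"):
  bot.snapshot(c)
  for q in("scoop_pan","scoop_grip"): print(c,q,[(r["p"],np.round(r["position"],4)) for r in bot.tip_of(c,q)[:4] if r["position"][1]>.15])
E
```

```text
[0.4283 0.2044 0.1016] [-3.140e+00 -2.000e-03 -2.852e+00] F [ 0.2 -0.4 -1.5] T [0.04 0.06 0.04] tray -0.11763732978975208 -0.033705707167856855
side scoop_pan [(0.92, array([0.4866, 0.2263, 0.0624]))]
side scoop_grip []
top scoop_pan [(0.97, array([0.4931, 0.2253, 0.065 ])), (0.25, array([0.4316, 0.2049, 0.1109]))]
top scoop_grip [(0.72, array([0.4312, 0.206 , 0.1089]))]
wrist scoop_pan []
wrist scoop_grip [(0.68, array([0.4276, 0.205 , 0.1104]))]
```

Request:
move_arm(commands=[0,0,0.002,-0.009,0.029,0,0,0,0,0.002,-0.009,0.029,-0.15,0,0,0,0.002,-0.009,0.029,-0.28,0,0,0,0.002,-0.009,0.029,-0.34,0,0,0,0.002,-0.009,0.029,-0.34,0,0,0,0.002,-0.009,0.029,-0.34,0])

```text
time: 29.55
tcp_pos: [0.4273, 0.211, 0.0523]
orientation: [3.141, 0.002, -2.843]
ft_force: [0.1, -0.5, -2.2]
width: 0.178
grip_force: 29.9
```

Request:
move_arm(commands=[0,0,0,0,0,-0.01,0,0,0,0,0,0,-0.014,0,0,0,0,0,0,-0.014,0])

```text
time: 29.92
tcp_pos: [0.4269, 0.2109, 0.0497]
orientation: [3.141, 0.001, -2.843]
ft_force: [-0.4, 0.8, -2.3]
width: 0.18
grip_force: 29.9
```

Request:
move_arm(commands=[0,0,0,0,0,-0.01,0,0,0,0,0,0,-0.017,0,0,0,0,0,0,-0.017,0])

```text
time: 30.3
tcp_pos: [0.4268, 0.2107, 0.0469]
orientation: [3.142, 0.001, -2.843]
ft_force: [-0.2, 0.3, -0.9]
width: 0.179
grip_force: 29.9
```

Request:
move_arm(commands=[0,0,0,0,0,-0.004,0,0,0,0,0,0,-0.005,0,0,0,0,0,0,-0.005,0])

```text
time: 30.68
tcp_pos: [0.4269, 0.2108, 0.0464]
orientation: [3.141, 0.001, -2.843]
ft_force: [-1.1, 0.0, 0.4]
width: 0.182
grip_force: 29.9
```

```bash
python3 - <<'E'
from h import *
st()
E
```

```text
[0.4269 0.2108 0.0464] [ 3.141e+00  1.000e-03 -2.843e+00] F [-1.1  0.   0.4] T [-0.05  0.15  0.02] tray -0.11717130220593071 -0.027218666838513515
```

Request:
move_arm(commands=[0,0,0,0.067,0.009,0,0,0,0,0,0.133,0.023,0,0,0,0,0,0.196,0.042,0,0,0,0,0,0.26,0.062,0,0,0,0,0,0.324,0.081,0,0,0,0,0,0.388,0.101,0,0,0,0,0,0.452,0.12,0,0,0,0,0,0.515,0.14,0,0,0,0,0,0.579,0.159,0,0])

```text
time: 31.8
tcp_pos: [0.5131, 0.2344, 0.0463]
orientation: [3.141, -0.002, -2.843]
ft_force: [-6.3, -1.5, 7.8]
width: 0.176
grip_force: 30.0
```

Request:
move_arm(commands=[0,0,0,0.04,0.012,0,0,0,0,0,0.075,0.023,0,0,0,0,0,0.105,0.032,0,0,0,0,0,0.115,0.035,0,0,0,0,0,0.115,0.035,0,0])

```text
time: 32.42
tcp_pos: [0.5306, 0.2397, 0.0464]
orientation: [3.141, -0.001, -2.843]
ft_force: [-4.9, -1.5, 7.1]
width: 0.176
grip_force: 30.0
```

```bash
python3 - <<'E'
from h import *
st()
s=tile("m9.png",("side",(200,260,320,350)),("top",(150,140,250,215)))
for b in blocks(s["top"]):
    if -.1<b[3][0]<.1 and abs(b[3][1])<.07: print(b)
E
```

```text
[0.5306 0.2397 0.0464] [ 3.141e+00 -1.000e-03 -2.843e+00] F [-4.9 -1.5  7.1] T [-0.27  0.98  0.  ] tray -0.009545358919101453 -0.029819245294616215
(array([197., 164.]), 51, array([0.618, 0.251]), array([ 0.078, -0.044]))
(array([188., 166.]), 27, array([0.611, 0.274]), array([ 0.078, -0.019]))
```

```bash
python3 - <<'E'
from h import *
for c in("side","wrist"):
    s=bot.snapshot(c)
    print(c,[(b[0],b[1],ray(s,*b[0],.02)[:2].round(3)) for b in blocks(s) if (lambda p: np.hypot(p[0]-.59,p[1]-.27)<.09)(ray(s,*b[0],.02))])
    print([(round(r["p"],2),np.round(r["position"],3)) for r in bot.tip_of(c,"block1_centre")[:5]])
E
```

```text
side [(array([244., 291.]), 34, array([0.626, 0.198])), (array([237., 317.]), 223, array([0.611, 0.273]))]
[]
wrist [(array([296., 342.]), 417, array([0.612, 0.246])), (array([342., 342.]), 362, array([0.603, 0.278]))]
[]
```

View pics/m9.png

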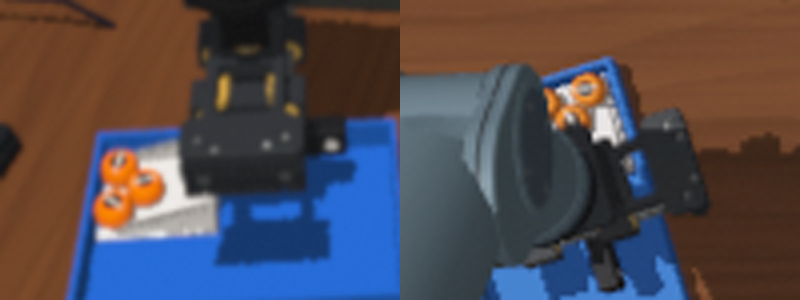

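All three are on the pan, side tile (118,165), (145,185), (112,208). I'm tilting and lifting as before.

Request:
move_arm(commands=[0.004,-0.0133,0,-0.009,-0.003,0.025,0,0.0081,-0.0266,0,-0.021,-0.006,0.049,0,0.0122,-0.04,0,-0.034,-0.01,0.073,0,0.0162,-0.0532,0,-0.044,-0.0134,0.097,0,0.0203,-0.0665,0,-0.054,-0.0165,0.12,0,0.0243,-0.0798,0,-0.063,-0.0193,0.143,0,0.0284,-0.0931,0,-0.072,-0.022,0.165,0,0.0325,-0.1064,0,-0.081,-0.0247,0.187,0,0.0325,-0.1064,0,-0.081,-0.0247,0.25,0,0.0325,-0.1064,0,-0.081,-0.0247,0.35,0,0.0325,-0.1064,0,-0.081,-0.0247,0.5,0,0.0325,-0.1064,0,-0.081,-0.0247,0.7,0])

```text
time: 34.22
tcp_pos: [0.5189, 0.2361, 0.1516]
orientation: [-3.14, 0.349, -2.843]
ft_force: [0.4, 0.6, -2.1]
width: 0.178
grip_force: 30.0
```

```bash
python3 - <<'E'
from h import *
st()
for c in("top","side"):
    s=bot.snapshot(c)
    f=[(b[0],b[1]) for b in blocks(s) if (lambda p: np.hypot(p[0]-.57,p[1]-.26)<.13)(ray(s,*b[0],.05))]
    print(c,f)
    print([(round(r["p"],2),np.round(r["position"],3)) for r in bot.tip_of(c,"scoop_pan")[:3]])
E
```

```text
[0.5189 0.2361 0.1516] [-3.14   0.349 -2.843] F [ 0.4  0.6 -2.1] T [-0.06  0.49  0.03] tray -0.021769332992824422 -0.029821729114697593
top [(array([194., 139.]), 80), (array([157., 156.]), 83), (array([186., 160.]), 42), (array([163., 163.]), 25), (array([179., 168.]), 90), (array([147., 181.]), 43), (array([233., 188.]), 68), (array([157., 195.]), 18)]
[(0.94, array([ 0.334, -0.226, -0.   ])), (0.88, array([0.591, 0.259, 0.136])), (0.82, array([ 0.802, -0.13 ,  0.004]))]
side [(array([241., 270.]), 228)]
[(0.64, array([0.589, 0.26 , 0.138])), (0.54, array([ 0.805, -0.13 , -0.003]))]
```

The pan carries three blocks and the tray is empty. I'm carrying these over.

Request:
move_arm(commands=[0,0,-0.008,-0.02,-0.08,0.08,0,0,0,-0.02,-0.05,-0.22,0.16,0,0,0,-0.03,-0.08,-0.36,0.24,0,0,0,-0.042,-0.11,-0.5,0.32,0,0,0,-0.054,-0.14,-0.62,0.39,0,0,0,-0.06,-0.156,-0.689,0.39,0])

```text
time: 35.17
tcp_pos: [0.4952, 0.1322, 0.2093]
orientation: [-3.141, 0.35, -3.032]
ft_force: [-0.0, 0.5, -1.4]
width: 0.176
grip_force: 30.0
```

Request:
move_arm(commands=[0,0,-0.008,-0.02,-0.08,0.08,0,0,0,-0.02,-0.05,-0.22,0.16,0,0,0,-0.03,-0.08,-0.36,0.24,0,0,0,-0.042,-0.11,-0.5,0.32,0,0,0,-0.054,-0.14,-0.62,0.39,0,0,0,-0.06,-0.156,-0.689,0.39,0])

```text
time: 35.92
tcp_pos: [0.472, 0.0294, 0.2685]
orientation: [3.14, 0.351, 3.062]
ft_force: [-0.2, 0.1, -2.1]
width: 0.178
grip_force: 30.0
```

Request:
move_arm(commands=[0,0,-0.008,-0.02,-0.08,0,0,0,0,-0.02,-0.05,-0.22,0,0,0,0,-0.03,-0.08,-0.36,0,0,0,0,-0.042,-0.11,-0.5,0,0,0,0,-0.054,-0.14,-0.62,0,0,0,0,-0.06,-0.156,-0.689,0,0])

```text
time: 36.67
tcp_pos: [0.4481, -0.0743, 0.268]
orientation: [-3.141, 0.35, 2.874]
ft_force: [0.7, -0.5, -2.1]
width: 0.179
grip_force: 30.0
```

Request:
move_arm(commands=[0,0,-0.008,-0.02,-0.08,0,0,0,0,-0.02,-0.05,-0.22,0,0,0,0,-0.03,-0.08,-0.36,0,0,0,0,-0.042,-0.11,-0.5,0,0,0,0,-0.054,-0.14,-0.62,0,0,0,0,-0.06,-0.156,-0.689,0,0,0,0,-0.06,-0.156,-0.689,0,0])

```text
time: 37.55
tcp_pos: [0.4249, -0.1781, 0.2683]
orientation: [-3.141, 0.35, 2.684]
ft_force: [0.4, -1.1, -0.9]
width: 0.176
grip_force: 30.0
```

```bash
python3 - <<'E'
from h import *
st(); print(np.round(bot.sense()["q"],2))
E
```

```text
[ 0.4249 -0.1781  0.2683] [-3.141  0.35   2.684] F [ 0.4 -1.1 -0.9] T [ 0.26  0.51 -0.01] tray -0.2324576282508109 -0.39866899882693657
[-1.01 -0.12  1.24  2.3   0.36  0.57  1.08]
```

Same pour again.

Request:
move_arm(commands=[0.0158,0.0324,0,0.01,-0.005,-0.025,0,0.0317,0.0648,0,0.023,-0.011,-0.051,0,0.0475,0.0972,0,0.05,-0.025,-0.1,0,0.0634,0.1297,0,0.079,-0.039,-0.15,0,0.0854,0.1746,0,0.136,-0.066,-0.218,0,0.1073,0.2195,0,0.204,-0.1,-0.185,0,0.1293,0.2644,0,0.284,-0.139,-0.145,0,0.1463,0.2993,0,0.354,-0.173,-0.118,0,0.1585,0.3243,0,0.406,-0.199,-0.105,0,0.1585,0.3243,0,0.406,-0.199,-0.105,0,0.1585,0.3243,0,0.406,-0.199,-0.105,0,0.1585,0.3243,0,0.406,-0.199,-0.105,0])

```text
time: 39.05
tcp_pos: [0.4861, -0.2066, 0.2532]
orientation: [-3.141, -0.782, 2.687]
ft_force: [0.1, 0.3, -1.4]
width: 0.172
grip_force: 30.0
```

Request:
move_arm(commands=[-0.015,-0.03,0,-0.05,0.025,0.08,0,-0.03,-0.062,0,-0.1,0.05,0.15,0,-0.055,-0.112,0,-0.18,0.088,0.25,0,-0.08,-0.164,0,-0.27,0.132,0.33,0,-0.1097,-0.2245,0,-0.359,0.176,0.33,0,-0.1097,-0.2245,0,-0.359,0.5,0.33,0,-0.1097,-0.2245,0,-0.359,0.85,0.33,0,-0.1097,-0.2245,0,-0.359,1,0.33,0,-0.1097,-0.2245,0,-0.359,1,0.33,0])

```text
time: 40.17
tcp_pos: [0.4315, -0.0551, 0.3019]
orientation: [3.14, -0.0, 2.691]
ft_force: [0.4, 0.0, -2.4]
width: 0.177
grip_force: 30.0
```

```bash
python3 - <<'E'
from h import *
st()
s=bot.snapshot("top")
print([(b[0],b[1],ray(s,*b[0],.08)[:2].round(3)) for b in blocks(s) if (lambda p: np.hypot(p[0]-.543,p[1]+.264)<.12)(ray(s,*b[0],.08))])
print([(b[0],b[1]) for b in blocks(s) if -.1<b[3][0]<.1 and abs(b[3][1])<.07])
for q in("mat_top","scoop_pan","scoop_grip"): print(q,[(r["p"],np.round(r["position"],4)) for r in bot.tip_of("top",q)[:4]])
E
```

```text
[ 0.4315 -0.0551  0.3019] [ 3.14  -0.     2.691] F [ 0.4  0.  -2.4] T [-0.05  0.11 -0.  ] tray -0.19030280293498741 -0.28284596348696095
[(array([366., 171.]), 43, array([ 0.58 , -0.232])), (array([382., 172.]), 114, array([ 0.576, -0.276])), (array([360., 180.]), 63, array([ 0.555, -0.215])), (array([376., 181.]), 54, array([ 0.551, -0.259])), (array([386., 194.]), 55, array([ 0.515, -0.285]))]
[]
mat_top [(0.8, array([0.5566, 0.0007, 0.0067])), (0.6, array([0.222 , 0.2666, 0.0005]))]
scoop_pan [(0.78, array([ 8.014e-01, -1.284e-01, -4.000e-04])), (0.75, array([ 0.3338, -0.2228, -0.0025])), (0.66, array([ 0.4899, -0.0835,  0.2608])), (0.17, array([0.5506, 0.0025, 0.0035]))]
scoop_grip [(0.96, array([ 0.8518, -0.1319,  0.0416])), (0.67, array([ 0.4923, -0.5389,  0.0205])), (0.58, array([ 0.3193, -0.1887,  0.0372]))]
```

```bash
python3 - <<'E'
from h import *
S=tile("m10.png",("top",(345,155,405,200)),("top",(270,160,370,235)),("side",(290,130,370,190)),("wrist",(0,0,640,400)))
E
```

```text
(no output)
```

View pics/m10.png

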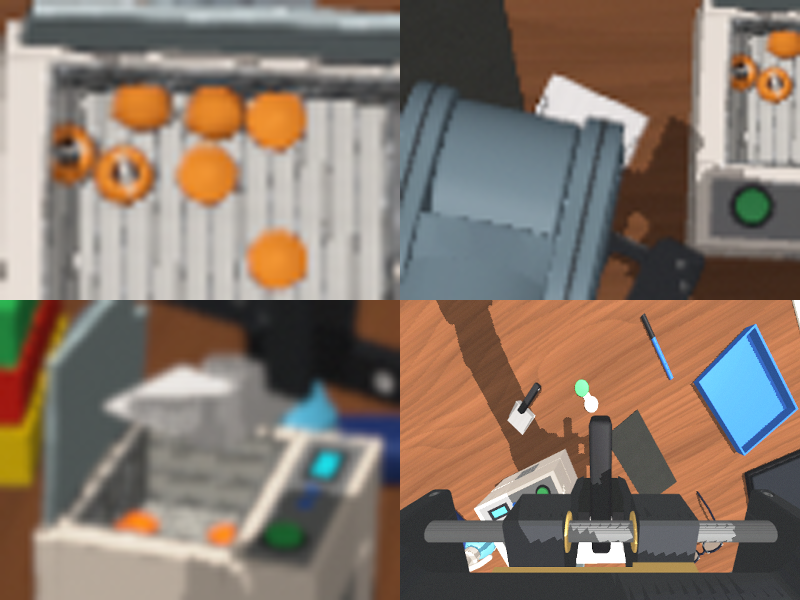

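All seven blocks are in the basket, first tile (142,105), (213,110), (275,120), (70,153), (124,173), (207,173), (277,258). The tray is empty. Now the scoop goes back to its mat.

Request:
move_arm(commands=[0,0,0.05,0.17,0.09,-0.1,0,0,0,0.1,0.34,0.18,-0.25,0,0,0,0.15,0.5,0.27,-0.4,0,0,0,0.199,0.67,0.354,-0.6,0,0,0,0.199,0.67,0.354,-0.6,0])

```text
time: 41.15
tcp_pos: [0.5328, -0.0036, 0.2097]
orientation: [-3.14, -0.002, -2.97]
ft_force: [-0.0, -0.3, -0.9]
width: 0.181
grip_force: 30.0
```

Request:
move_arm(commands=[0,0,0,0,0,-0.3,0,0,0,0,0,0,-0.6,0,0,0,0,0,0,-0.85,0,0,0,0,0,0,-1,0,0,0,0,0,0,-1,0])

```text
time: 41.78
tcp_pos: [0.5318, -0.005, 0.0616]
orientation: [-3.14, -0.001, -2.974]
ft_force: [-0.8, 0.9, -1.5]
width: 0.176
grip_force: 30.0
```

```bash
python3 - <<'E'
from h import *
st()
for c in("top","side"):
  bot.snapshot(c)
  for q in("mat_top","scoop_pan","scoop_grip"): print(q,[(round(r["p"],2),np.round(r["position"],4)) for r in bot.tip_of(c,q)[:5] if .4<r["position"][0]<.7])
E
```

```text
[ 0.5318 -0.005   0.0616] [-3.140e+00 -1.000e-03 -2.974e+00] F [-0.8  0.9 -1.5] T [0.01 0.04 0.01] tray -0.07977213089710876 -0.26421028868184687
mat_top []
scoop_pan []
scoop_grip [(0.6, array([ 0.5323, -0.0069,  0.0659]))]
mat_top [(0.84, array([ 0.5513,  0.0021, -0.0015]))]
scoop_pan [(0.87, array([0.5945, 0.0079, 0.0225])), (0.54, array([0.5324, 0.2717, 0.0036]))]
scoop_grip [(0.92, array([ 0.5316, -0.0057,  0.0709]))]
```

Request:
move_arm(commands=[0,0,0,0,0.02,-0.04,0,0,0,0,0,0.02,-0.08,0,0,0,0,0,0.02,-0.096,0,0,0,0,0,0.02,-0.096,0])

```text
time: 42.68
tcp_pos: [0.5326, -0.0011, 0.0473]
orientation: [-3.141, 0.001, -2.972]
ft_force: [-0.5, -0.1, -1.5]
width: 0.177
grip_force: 30.0
```

Request:
move_arm(commands=[0,0,0,0,0,-0.006,0,0,0,0,0,0,-0.008,0,0,0,0,0,0,-0.008,0])

```text
time: 43.05
tcp_pos: [0.5328, -0.001, 0.0465]
orientation: [-3.141, 0.002, -2.972]
ft_force: [-0.2, 0.6, -1.7]
width: 0.178
grip_force: 30.0
```

Request:
move_arm(commands=[0,0,0,0,0,-0.006,0,0,0,0,0,0,-0.008,0,0,0,0,0,0,-0.008,0])

```text
time: 43.42
tcp_pos: [0.5328, -0.001, 0.0454]
orientation: [-3.141, 0.002, -2.972]
ft_force: [-1.1, -0.6, -0.0]
width: 0.176
grip_force: 30.0
```

Request:
move_arm(commands=[0,0,0,0,0,0,0.6,0,0,0,0,0,0,0.6,0,0,0,0,0,0,0.6,0,0,0,0,0,0,0.6,0,0,0,0,0,0,0.6,0,0,0,0,0,0.2,0.6,0,0,0,0,0,0.5,0.6,0,0,0,0,0,1,0.6,0,0,0,0,0,1,0.6])

```text
time: 44.55
tcp_pos: [0.5348, -0.0013, 0.1987]
orientation: [-3.141, 0.007, -2.972]
ft_force: [0.4, 0.5, -0.7]
width: 0.601
grip_force: 0.0
```

```bash
python3 - <<'E'
from h import *
st()
for c in("top","side","wrist"):
  s=bot.snapshot(c)
  for q in("mat_top","scoop_pan","scoop_grip","pump_top","start_top"): print(c,q,[(round(r["p"],2),np.round(r["position"],4)) for r in bot.tip_of(c,q)[:5] if .4<r["position"][0]<.7 and r["p"]>.4])
E
```

```text
[ 0.5348 -0.0013  0.1987] [-3.141  0.007 -2.972] F [ 0.4  0.5 -0.7] T [ 0.02 -0.01  0.02] tray -0.07577821137406791 -0.2615410284865029
top mat_top [(0.85, array([0.5529, 0.0009, 0.0061]))]
top scoop_pan [(0.53, array([ 0.4986, -0.3865,  0.1889]))]
top scoop_grip []
top pump_top [(0.47, array([ 0.499 , -0.3865,  0.1891]))]
top start_top [(0.42, array([ 0.4641, -0.2044,  0.1281]))]
side mat_top [(0.71, array([ 0.5502,  0.0022, -0.0038]))]
side scoop_pan [(0.72, array([0.5832, 0.0567, 0.0046]))]
side scoop_grip [(0.93, array([0.519 , 0.059 , 0.0523]))]
side pump_top [(0.5, array([ 0.4965, -0.3882,  0.1891]))]
side start_top [(0.54, array([ 0.4627, -0.2074,  0.1293]))]
wrist mat_top [(0.69, array([0.5525, 0.0043, 0.0023]))]
wrist scoop_pan [(0.9, array([0.5904, 0.0518, 0.0023]))]
wrist scoop_grip [(0.8, array([0.522 , 0.0574, 0.0552]))]
wrist pump_top []
wrist start_top [(0.56, array([ 0.467 , -0.2036,  0.1275]))]
```

The scoop was knocked about 6 cm aside right after release and is now at (0.52, 0.058), off its place. I'll pick it up again, starting with a closer measurement of its pose.

Request:
move_arm(commands=[0,0,-0.037,-0.05,0.2,0,0.6,0,0,-0.073,-0.097,0.393,0,0.6,0,0,-0.073,-0.097,0.393,0,0.6,0,0,-0.073,-0.097,0.393,0,0.6])

```text
time: 45.95
tcp_pos: [0.5184, 0.0573, 0.1954]
orientation: [-3.14, 0.002, 3.083]
ft_force: [-0.1, 0.1, -0.7]
width: 0.601
grip_force: 0.0
```

```bash
cat >> h.py <<'E'
def handle(s,z=.065):
    """black bar seen by a camera: fit a line to its outline's dark pixels; world direction at bar-top height"""
    r=[r for r in bot.outline_of("wrist","scoop_grip") if r["pixels"].any()]
    out=[]
    for k in r[:3]:
        m=k["pixels"]&(s["color"].max(2)<70); ys,xs=np.nonzero(m)
        if len(xs)<100: continue
        vx,vy,x0,y0=cv2.fitLine(np.float32(np.c_[xs,ys]),cv2.DIST_HUBER,0,.01,.01).ravel()
        a,b=ray(s,x0-60*vx,y0-60*vy,z),ray(s,x0+60*vx,y0+60*vy,z); d=b-a
        if d[0]<0:d=-d
        out.append((round(k["p"],2),len(xs),(x0.round(),y0.round()),((a+b)/2)[:2].round(4),float(np.arctan2(d[1],d[0]).round(3))))
    return out
E
python3 - <<'E'
from h import *
st()
for c in("side","top","wrist"):
  s=bot.snapshot(c)
  for q in("scoop_pan","scoop_grip"): print(c,q,[(round(r["p"],2),np.round(r["position"],4)) for r in bot.tip_of(c,q)[:5] if .4<r["position"][0]<.7 and r["p"]>.3])
print(handle(s))
E
```

```text
[0.5184 0.0573 0.1954] [-3.140e+00  2.000e-03  3.083e+00] F [-0.1  0.1 -0.7] T [-0.02 -0.01 -0.03] tray -0.07436561399576001 -0.20077387929074647
side scoop_pan [(0.83, array([0.5821, 0.0549, 0.0074]))]
side scoop_grip [(0.78, array([0.5207, 0.0599, 0.051 ])), (0.59, array([0.5332, 0.269 , 0.0051]))]
top scoop_pan [(0.53, array([0.5875, 0.0542, 0.0065]))]
top scoop_grip [(0.71, array([0.5225, 0.0608, 0.0518])), (0.48, array([ 0.5792, -0.2918,  0.0714]))]
wrist scoop_pan [(0.56, array([0.5877, 0.0544, 0.0023]))]
wrist scoop_grip []
[(0.72, 999, (np.float32(323.0), np.float32(192.0)), array([0.5202, 0.0593]), 0.066)]
```

Request:
move_arm(commands=[0,0,-0.003,0.02,0.016,-0.3,0.6,0,0,-0.003,0.02,0.016,-0.6,0.6,0,0,-0.003,0.02,0.016,-0.85,0.6,0,0,-0.003,0.02,0.016,-0.99,0.6,0,0,-0.003,0.02,0.016,-0.99,0.6,0,0,-0.003,0.02,0.016,-0.99,0,0,0,-0.003,0.02,0.016,-0.99,0,0,0,-0.003,0.02,0.016,-0.99,0,0,0,-0.003,0.02,0.016,-0.99,0,0,0,-0.003,0.02,0.016,-0.99,0,0,0,-0.003,0.02,0.016,-0.99,0])

```text
time: 47.82
tcp_pos: [0.5213, 0.0605, 0.0469]
orientation: [-3.141, 0.001, 3.073]
ft_force: [-1.3, -0.1, 3.2]
width: 0.184
grip_force: 29.5
```

```bash
python3 - <<'E'
from h import *
st();s=bot.sense();print(s["width"],s["grip_force"])
E
```

```text
[0.5213 0.0605 0.0469] [-3.141e+00  1.000e-03  3.073e+00] F [-1.3 -0.1  3.2] T [ 0.07  0.18 -0.03] tray -0.07072641875751472 -0.19853308037087936
0.18395996770635767 29.470591507852077
```

Request:
move_arm(commands=[0,0,0,0,0,0.2,0,0,0,0,0,0,0.4,0,0,0,0.04,0.037,-0.2,0.4,0,0,0,0.0775,0.073,-0.397,0.4,0,0,0,0.0775,0.073,-0.397,0.4,0,0,0,0.0775,0.073,-0.397,0.4,0])

```text
time: 48.58
tcp_pos: [0.5318, 0.0015, 0.1064]
orientation: [3.142, 0.001, -2.968]
ft_force: [0.2, -0.7, -1.3]
width: 0.183
grip_force: 29.7
```

```bash
python3 - <<'E'
from h import *
st()
for c in("side","top","wrist"):
  s=bot.snapshot(c)
  for q in("scoop_pan","scoop_grip","mat_top"): print(c,q,[(round(r["p"],2),np.round(r["position"],4)) for r in bot.tip_of(c,q)[:5] if .4<r["position"][0]<.7 and r["p"]>.3])
E
```

```text
[0.5318 0.0015 0.1064] [ 3.142e+00  1.000e-03 -2.968e+00] F [ 0.2 -0.7 -1.3] T [0.06 0.12 0.03] tray -0.07789384877032741 -0.2580292042841131
side scoop_pan [(0.96, array([0.5915, 0.0128, 0.0645]))]
side scoop_grip [(0.56, array([0.5311, 0.0006, 0.1102])), (0.47, array([ 0.4937, -0.3845,  0.1885]))]
side mat_top [(0.85, array([5.524e-01, 2.500e-03, 3.000e-04]))]
top scoop_pan [(0.7, array([ 0.5805, -0.2358,  0.072 ])), (0.5, array([ 0.4659, -0.2041,  0.1268])), (0.48, array([ 0.5526, -0.2272,  0.0752]))]
top scoop_grip [(0.58, array([5.340e-01, 2.000e-04, 1.121e-01])), (0.58, array([ 0.5205, -0.2896,  0.071 ]))]
top mat_top [(0.65, array([0.5514, 0.0018, 0.0047]))]
wrist scoop_pan [(0.65, array([0.5977, 0.0086, 0.0592]))]
wrist scoop_grip [(0.65, array([ 0.5317, -0.0007,  0.1138]))]
wrist mat_top [(0.67, array([0.5524, 0.0026, 0.0045]))]
```

Request:
move_arm(commands=[0,0,0,0,0,-0.2,0,0,0,0,0,0,-0.34,0,0,0,0,0,0,-0.375,0,0,0,0,0,0,-0.375,0,0,0,0,0,0,-0.375,0])

```text
time: 49.8
tcp_pos: [0.5328, 0.0008, 0.0513]
orientation: [-3.141, 0.003, -2.967]
ft_force: [0.2, -0.0, -1.7]
width: 0.177
grip_force: 29.7
```

Request:
move_arm(commands=[0,0,0,0,0,-0.006,0,0,0,0,0,0,-0.01,0,0,0,0,0,0,-0.01,0])

```text
time: 50.18
tcp_pos: [0.5322, 0.0009, 0.0491]
orientation: [-3.141, 0.002, -2.967]
ft_force: [-0.5, 0.1, -1.6]
width: 0.179
grip_force: 29.7
```

Request:
move_arm(commands=[0,0,0,0,0,-0.006,0,0,0,0,0,0,-0.01,0,0,0,0,0,0,-0.01,0])

```text
time: 50.55
tcp_pos: [0.5321, 0.0003, 0.048]
orientation: [-3.141, 0.001, -2.968]
ft_force: [-3.5, -0.9, 5.9]
width: 0.176
grip_force: 29.8
```

Request:
move_arm(commands=[0,0,0,0,0,-0.006,0,0,0,0,0,0,-0.008,0,0,0,0,0,0,-0.008,0])

```text
time: 50.92
tcp_pos: [0.5319, -0.0002, 0.0474]
orientation: [-3.141, 0.001, -2.968]
ft_force: [-5.4, -2.7, 14.8]
width: 0.177
grip_force: 30.0
```

Request:
move_arm(commands=[0,0,0,0,0,0.008,0,0,0,0,0,0,0.008,0,0,0,0,0,0,0.008,0.6,0,0,0,0,0,0.008,0.6,0,0,0,0,0,0.008,0.6,0,0,0,0,0,0.008,0.6,0,0,0,0,0,0.008,0.6,0,0,0,0,0,0.2,0.6,0,0,0,0,0,0.5,0.6,0,0,0,0,0,0.9,0.6,0,0,0,0,0,1,0.6])

```text
time: 52.3
tcp_pos: [0.5339, 0.0006, 0.1995]
orientation: [-3.141, 0.007, -2.967]
ft_force: [0.1, 0.3, -1.2]
width: 0.599
grip_force: 0.0
```

```bash
python3 - <<'E'
from h import *
st()
for c in("side","top","wrist"):
  s=bot.snapshot(c)
  for q in("scoop_pan","scoop_grip","mat_top"): print(c,q,[(round(r["p"],2),np.round(r["position"],4)) for r in bot.tip_of(c,q)[:5] if .4<r["position"][0]<.7 and r["p"]>.3])
E
```

```text
[0.5339 0.0006 0.1995] [-3.141  0.007 -2.967] F [ 0.1  0.3 -1.2] T [0.03 0.05 0.01] tray -0.07605478030925852 -0.2594961650607266
side scoop_pan [(0.65, array([0.5908, 0.0147, 0.0073]))]
side scoop_grip [(0.96, array([ 0.5295, -0.0007,  0.0546])), (0.33, array([ 0.4955, -0.387 ,  0.1897]))]
side mat_top [(0.95, array([ 0.5508,  0.0006, -0.0006]))]
top scoop_pan []
top scoop_grip [(0.44, array([0.5316, 0.0025, 0.0528]))]
top mat_top [(0.54, array([5.334e-01, 2.695e-01, 3.000e-04]))]
wrist scoop_pan [(0.93, array([5.996e-01, 8.400e-03, 2.000e-04]))]
wrist scoop_grip [(0.74, array([ 0.4669, -0.2063,  0.131 ])), (0.7, array([ 0.5544, -0.223 ,  0.075 ])), (0.64, array([5.307e-01, 1.000e-04, 5.590e-02]))]
wrist mat_top [(0.89, array([0.5526, 0.003 , 0.0015]))]
```

The scoop lies flat on its mat again. Next is the pump.

Request:
move_arm(commands=[0,0,0,0,0,0.4,0,0,0,0,0,0,0.75,0,0,0,-0.01,-0.03,-0.3,0.75,0,0,0,-0.02,-0.05,-0.6,0.75,0,0,0,-0.033,-0.079,-0.862,0.75,0])

```text
time: 53.52
tcp_pos: [0.5201, -0.13, 0.3089]
orientation: [-3.141, 0.002, -3.072]
ft_force: [0.1, 0.6, 0.7]
width: 0.057
grip_force: 0.0
```

Request:
move_arm(commands=[0,0,-0.015,-0.04,-0.4,0,0,0,0,-0.033,-0.079,-0.862,0,0,0,0,-0.033,-0.079,-0.862,0,0])

```text
time: 53.9
tcp_pos: [0.5063, -0.2632, 0.3091]
orientation: [-3.138, 0.001, 3.1]
ft_force: [0.7, 0.5, -0.4]
width: 0.005
grip_force: 0.0
```

Request:
move_arm(commands=[0,0,-0.015,-0.04,-0.4,0,0,0,0,-0.033,-0.079,-0.862,0,0,0,0,-0.033,-0.079,-0.862,0,0,0,0,-0.033,-0.079,-0.862,0,0])

```text
time: 54.4
tcp_pos: [0.497, -0.3863, 0.3083]
orientation: [3.141, 0.001, 3.006]
ft_force: [0.3, 1.3, 0.9]
width: 0.007
grip_force: 0.0
```

```bash
python3 - <<'E'
from h import *
st();print(np.round(bot.sense()["q"],2), bot.sense()["width"])
for c in("wrist","side"):
  bot.snapshot(c)
  for q in("pump_top","start_top","scoop_grip","lid_hinge"): print(c,q,[(round(r["p"],2),np.round(r["position"],4)) for r in bot.tip_of(c,q)[:3] if r["p"]>.3])
E
```

```text
[ 0.497  -0.3863  0.3083] [3.141e+00 1.000e-03 3.006e+00] F [0.3 1.3 0.9] T [ 0.04 -0.06 -0.03] tray -0.2242751417508873 -0.6187950762104618
[-0.    0.59  0.9   1.57 -0.48  1.22  2.42] 0.007221187743106522
wrist pump_top [(0.56, array([ 0.4931, -0.3898,  0.1939])), (0.39, array([ 0.5745, -0.2869,  0.0774]))]
wrist start_top [(0.68, array([ 0.4693, -0.2038,  0.1282]))]
wrist scoop_grip [(0.91, array([ 5.334e-01, -2.000e-04,  5.400e-02])), (0.69, array([ 0.3187, -0.1856,  0.0374])), (0.58, array([ 0.8526, -0.1346,  0.0402]))]
wrist lid_hinge [(0.62, array([ 0.5933, -0.2671,  0.1261]))]
side pump_top [(0.52, array([ 0.4971, -0.3876,  0.1903]))]
side start_top [(0.58, array([ 0.4617, -0.2051,  0.1292]))]
side scoop_grip [(0.71, array([ 0.3178, -0.1818,  0.0348])), (0.67, array([0.5321, 0.0008, 0.0522]))]
side lid_hinge [(0.75, array([ 0.595 , -0.2615,  0.1252]))]
```

Request:
move_arm(commands=[0,0,0,0,-0.008,-0.3,0,0,0,0,0,-0.008,-0.55,0,0,0,0,0,-0.008,-0.67,0,0,0,0,0,-0.008,-0.67,0,0,0,0,0,-0.008,-0.67,0])

```text
time: 55.52
tcp_pos: [0.4972, -0.3891, 0.2098]
orientation: [-3.14, 0.003, 3.005]
ft_force: [0.2, 0.0, 0.4]
width: 0.003
grip_force: 0.0
```

Request:
move_arm(commands=[0,0,0,0,0,-0.04,0,0,0,0,0,0,-0.08,0,0,0,0,0,0,-0.11,0,0,0,0,0,0,-0.125,0,0,0,0,0,0,-0.125,0,0,0,0,0,0,-0.125,0])

```text
time: 56.28
tcp_pos: [0.4973, -0.3888, 0.1905]
orientation: [-3.14, 0.003, 3.005]
ft_force: [0.2, 0.2, 7.3]
width: 0.004
grip_force: 3.6
```

Request:
move_arm(commands=[0,0,0,0,0,-0.007,0,0,0,0,0,0,-0.013,0,0,0,0,0,0,-0.02,0,0,0,0,0,0,-0.02,0])

```text
time: 56.78
tcp_pos: [0.4973, -0.3889, 0.1893]
orientation: [-3.141, 0.004, 3.005]
ft_force: [-3.3, 4.6, 22.1]
width: 0.005
grip_force: 10.8
```

The pump hit its stop (22 N). I'm releasing it and going round behind the lid.

Request:
move_arm(commands=[0,0,0,0,0,0.1,0,0,0,0,0,0,0.3,0,0,0,0,0,0,0.7,0,0,0,0,0,0,1,0,0,0,0,0,0,1,0])

```text
time: 57.4
tcp_pos: [0.4974, -0.3896, 0.3399]
orientation: [-3.138, 0.006, 3.005]
ft_force: [-0.6, 0.1, -1.0]
width: 0.002
grip_force: 0.0
```

```bash
python3 - <<'E'
from h import *
st()
for c in("wrist","top","side"):
  s=bot.snapshot(c)
  for q in("pump_top","scoop_grip","scoop_pan"): print(c,q,[(round(r["p"],2),np.round(r["position"],4)) for r in bot.tip_of(c,q)[:3] if r["p"]>.3 and .4<r["position"][0]<.7])
  print([(round(r["p"],2),np.round(r["position"],4)) for r in bot.find_in(c,"lid_hinge")[:1]])
E
```

```text
[ 0.4974 -0.3896  0.3399] [-3.138  0.006  3.005] F [-0.6  0.1 -1. ] T [-0.01  0.   -0.01] tray -0.22484884972890729 -0.6221008169977488
wrist pump_top [(0.63, array([ 0.4968, -0.3888,  0.1913]))]
wrist scoop_grip [(0.85, array([ 0.5313, -0.0009,  0.0535]))]
wrist scoop_pan [(0.88, array([0.6026, 0.0082, 0.0024]))]
[(0.69, array([ 0.5907, -0.2477,  0.1908]))]
top pump_top []
top scoop_grip [(0.57, array([5.335e-01, 3.000e-04, 5.440e-02]))]
top scoop_pan [(0.82, array([0.5973, 0.0116, 0.0019]))]
[(0.7, array([ 0.5935, -0.2562,  0.2011]))]
side pump_top [(0.61, array([ 0.493 , -0.3881,  0.1914]))]
side scoop_grip [(0.72, array([ 0.5312, -0.0039,  0.0553]))]
side scoop_pan [(0.67, array([0.5916, 0.0149, 0.0045]))]
[(0.54, array([ 0.4426, -0.5332,  0.0335]))]
```

Request:
move_arm(commands=[0,0,0.013,0.25,0.2,0,0,0,0,0.026,0.5,0.41,0,0,0,0,0.026,0.8,0.6,0,0,0,0,0.026,1,0.827,0,0,0,0,0.026,1,0.827,0,0])

```text
time: 58.78
tcp_pos: [0.6498, -0.2595, 0.3355]
orientation: [3.141, 0.001, 3.095]
ft_force: [-0.0, -0.1, -1.4]
width: 0.005
grip_force: 0.0
```

The pump head is back up (0.191) and the lid is nearly upright. I'm going down behind it and pushing it over.

Request:
move_arm(commands=[0,0,0,0.02,0,-0.3,0,0,0,0,0.02,0,-0.6,0,0,0,0,0.02,0,-0.8,0,0,0,0,0.02,0,-0.8,0,0,0,0,0.02,0,-0.8,0])

```text
time: 59.4
tcp_pos: [0.6498, -0.2654, 0.2183]
orientation: [-3.14, 0.003, 3.086]
ft_force: [-0.6, -0.7, 0.4]
width: 0.001
grip_force: 0.0
```

Request:
move_arm(commands=[0,0,0,-0.17,0,0,0,0,0,0,-0.33,0,0,0,0,0,0,-0.41,0,-0.005,0,0,0,0,-0.485,0,-0.013,0,0,0,0,-0.56,0,-0.045,0,0,0,0,-0.632,0,-0.083,0])

```text
time: 60.15
tcp_pos: [0.5545, -0.2641, 0.2039]
orientation: [-3.141, 0.002, 3.087]
ft_force: [1.1, 0.4, -0.1]
width: 0.002
grip_force: 0.6
```

```bash
python3 - <<'E'
from h import *
st()
for c in("top","side"):
  s=bot.snapshot(c)
  print([(round(r["p"],2),np.round(r["position"],4)) for r in bot.find_in(c,"lid_hinge")[:1]])
E
```

```text
[ 0.5545 -0.2641  0.2039] [-3.141e+00  2.000e-03  3.087e+00] F [ 1.1  0.4 -0.1] T [ 0.1  -0.37 -0.05] tray -0.13358782027479446 -0.5186870124125087
[]
[(0.49, array([ 0.5559, -0.2154,  0.1813]))]
```

Request:
move_arm(commands=[0,0,0,-0.05,0,-0.055,0,0,0,0,-0.097,0,-0.113,0,0,0,0,-0.14,0,-0.18,0,0,0,0,-0.177,0,-0.253,0,0,0,0,-0.2,0,-0.33,0,0,0,0,-0.21,0,-0.4,0,0,0,0,-0.21,0,-0.41,0,0,0,0,-0.21,0,-0.41,0])

```text
time: 61.35
tcp_pos: [0.523, -0.2642, 0.1438]
orientation: [3.141, 0.001, 3.087]
ft_force: [-5.9, 4.0, 18.3]
width: 0.005
grip_force: 9.4
```

```bash
python3 - <<'E'
from h import *
st()
for c in("top","side"):
  s=bot.snapshot(c)
  print([(round(r["p"],2),np.round(r["position"],4)) for r in bot.find_in(c,"lid_hinge")[:1]])
E
```

```text
[ 0.523  -0.2642  0.1438] [3.141e+00 1.000e-03 3.087e+00] F [-5.9  4.  18.3] T [1.1  1.27 0.04] tray -0.16378433038598023 -0.5096192638926494
[(0.63, array([ 0.5866, -0.2095,  0.1297]))]
[(0.88, array([ 0.5415, -0.2244,  0.1319]))]
```

The lid is shut: the tip is at 0.133 on the plate and the press reads 18 N. Now the start button.

Request:
move_arm(commands=[0,0,0,0,0,0.15,0,0,0,0,0,0,0.35,0,0,0,0,-0.2,0.2,0.35,0,0,0,0,-0.4,0.393,0.35,0,0,0,0,-0.4,0.393,0.35,0,0,0,0,-0.4,0.393,0.35,0])

```text
time: 62.3
tcp_pos: [0.4641, -0.2057, 0.1952]
orientation: [-3.14, 0.002, 3.087]
ft_force: [0.5, -0.6, 0.5]
width: 0.008
grip_force: 0.0
```

```bash
python3 - <<'E'
from h import *
st()
for c in("top","side","wrist"):
  s=bot.snapshot(c)
  for q in("start_top","scoop_grip"): print(c,q,[(round(r["p"],2),np.round(r["position"],4)) for r in bot.tip_of(c,q)[:2] if r["p"]>.25])
  print([(round(r["p"],2),np.round(r["position"],4)) for r in bot.find_in(c,"lid_hinge")[:1]])
  hsv=cv2.cvtColor(s["color"],cv2.COLOR_RGB2HSV); m=cv2.inRange(hsv,(45,100,50),(80,255,255));n,l,stt,cc=cv2.connectedComponentsWithStats(m)
  print([(cc[i].round(1),stt[i,4],ray(s,*cc[i],.131).round(4)[:2]) for i in range(1,n) if stt[i,4]>15 and np.hypot(*(ray(s,*cc[i],.131)[:2]-[.463,-.205]))<.04])
E
```

```text
[ 0.4641 -0.2057  0.1952] [-3.140e+00  2.000e-03  3.087e+00] F [ 0.5 -0.6  0.5] T [ 0.05 -0.01 -0.01] tray -0.20302610842640112 -0.4364830945474111
top start_top [(0.74, array([ 0.4892, -0.5388,  0.0207])), (0.65, array([ 0.5521, -0.003 ,  0.0066]))]
top scoop_grip [(0.91, array([ 0.8517, -0.1327,  0.0386])), (0.7, array([ 5.331e-01, -5.000e-04,  5.150e-02]))]
[(0.94, array([ 0.565 , -0.2924,  0.1338]))]
[]
side start_top [(0.42, array([ 0.463 , -0.2065,  0.1279]))]
side scoop_grip [(0.72, array([ 0.8495, -0.1333,  0.0355])), (0.66, array([ 0.5325, -0.0031,  0.0538]))]
[(0.95, array([ 0.5411, -0.2395,  0.1323]))]
[(array([346.5, 176.4]), np.int32(42), array([ 0.4644, -0.1978]))]
wrist start_top [(0.69, array([ 0.4671, -0.2038,  0.13  ]))]
wrist scoop_grip [(0.91, array([ 0.3202, -0.1859,  0.0353])), (0.76, array([5.302e-01, 5.000e-04, 5.590e-02]))]
[(0.85, array([ 0.5201, -0.2982,  0.1301]))]
[(array([324.4, 220. ]), np.int32(649), array([ 0.4647, -0.2035]))]
```

Request:
move_arm(commands=[0,0,0,0,0,-0.15,0,0,0,0,0,0,-0.28,0,0,0,0,0,0,-0.33,0,0,0,0,0,0,-0.33,0,0,0,0,0,0,-0.33,0])

```text
time: 63.52
tcp_pos: [0.4636, -0.2056, 0.1461]
orientation: [-3.141, 0.002, 3.087]
ft_force: [0.5, -0.9, -0.7]
width: 0.008
grip_force: 0.0
```

Request:
move_arm(commands=[0,0,0,0,0,-0.015,0,0,0,0,0,0,-0.03,0,0,0,0,0,0,-0.045,0,0,0,0,0,0,-0.045,0,0,0,0,0,0,-0.045,0])

```text
time: 64.15
tcp_pos: [0.4637, -0.2054, 0.1391]
orientation: [-3.141, 0.002, 3.087]
ft_force: [-0.4, 1.4, 4.4]
width: 0.003
grip_force: 2.3
```

Request:
move_arm(commands=[0,0,0,0,0,-0.008,0,0,0,0,0,0,-0.016,0,0,0,0,0,0,-0.016,0])

```text
time: 64.53
tcp_pos: [0.4638, -0.2054, 0.1385]
orientation: [3.14, 0.003, 3.086]
ft_force: [-6.3, 5.6, 33.6]
width: 0.007
grip_force: 16.0
```

Request:
move_arm(commands=[0,0,0,0,0,0.05,0,0,0,0,0,0,0.2,0,0,0,0,0,0,0.6,0,0,0,0,0,0,1,0,0,0,0,-0.2,0,1,0,0,0,0,-0.2,0,1,0])

```text
time: 65.28
tcp_pos: [0.4317, -0.2051, 0.2864]
orientation: [3.141, 0.001, 3.086]
ft_force: [0.6, 0.8, 0.2]
width: 0.003
grip_force: 0.0
```

```bash
python3 - <<'E'
from h import *
st()
for c in("top","side","wrist"):
  s=bot.snapshot(c)
  for q in("start_top","scoop_grip","scoop_pan","pump_top","mat_top","spray_mid","pen_mid","lenscase_mid"): print(c,q,[(round(r["p"],2),np.round(r["position"],3)) for r in bot.tip_of(c,q)[:4] if r["p"]>.4])
  print([(round(r["p"],2),np.round(r["position"],4)) for r in bot.find_in(c,"lid_hinge")[:1]])
E
```

```text
[ 0.4317 -0.2051  0.2864] [3.141e+00 1.000e-03 3.086e+00] F [0.6 0.8 0.2] T [-0.    0.06 -0.08] tray -0.23389935491058703 -0.4264594000818383
top start_top [(0.5, array([ 0.37 , -0.065,  0.003]))]
top scoop_grip [(0.96, array([ 0.856, -0.133,  0.037])), (0.74, array([ 0.498, -0.386,  0.187])), (0.61, array([0.533, 0.002, 0.049]))]
top scoop_pan []
top pump_top [(0.57, array([ 0.5  , -0.384,  0.188]))]
top mat_top [(0.87, array([0.222, 0.272, 0.003])), (0.75, array([0.553, 0.001, 0.003]))]
top spray_mid [(0.74, array([0.367, 0.117, 0.003])), (0.62, array([ 0.705, -0.048,  0.052]))]
top pen_mid [(0.5, array([0.364, 0.119, 0.002]))]
top lenscase_mid [(0.78, array([ 0.372, -0.066,  0.002]))]
[(0.78, array([ 0.5591, -0.245 ,  0.1337]))]
side start_top [(0.49, array([ 0.462, -0.208,  0.128]))]
side scoop_grip [(0.85, array([ 0.849, -0.131,  0.034])), (0.59, array([ 0.531, -0.002,  0.052])), (0.59, array([ 0.316, -0.184,  0.038]))]
side scoop_pan [(0.66, array([ 0.338, -0.232,  0.001])), (0.58, array([0.593, 0.012, 0.006]))]
side pump_top [(0.69, array([ 0.494, -0.388,  0.192]))]
side mat_t
[... 257 characters left out ...]
19, 0.004])), (0.44, array([0.535, 0.274, 0.007]))]
side lenscase_mid [(0.78, array([ 0.367, -0.064,  0.01 ]))]
[(0.7, array([ 0.5402, -0.2417,  0.1325]))]
wrist start_top [(0.57, array([ 0.465, -0.204,  0.133]))]
wrist scoop_grip [(0.86, array([ 0.532, -0.   ,  0.051])), (0.84, array([ 0.319, -0.185,  0.038]))]
wrist scoop_pan [(0.79, array([ 0.334, -0.232, -0.001])), (0.69, array([0.599, 0.011, 0.002]))]
wrist pump_top [(0.58, array([ 0.496, -0.388,  0.19 ]))]
wrist mat_top [(0.43, array([ 0.466, -0.207,  0.13 ]))]
wrist spray_mid []
wrist pen_mid [(0.83, array([0.362, 0.118, 0.002]))]
wrist lenscase_mid [(0.71, array([ 0.368, -0.062,  0.004]))]
[(0.65, array([ 0.4965, -0.2785,  0.1296]))]
```

Everything is in place: the scoop is on its mat, the pump and button are back up, the lid is shut, and the pen, spray bottle and lens case are where they were. I'm handing it in.

```bash
python3 -c "
from plant import bot
print(bot.close_job())"
```

```text
the job is handed in; nothing more can be done
None
```

The job is handed in: all seven blocks are in the basket, the scoop is flat on its black mat (laid back again after it was knocked off), and the pump was dosed, the lid shut and start pressed, in that order; no verdict came back.

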